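# Set up a sole conductivity test: fit the electrode plate and clip the hook probe

### The arm

A 6-joint arm with a two-finger parallel gripper is mounted at the origin on the work surface. World frame = base frame: x ahead of the robot, y to its left, z up, the work surface at z = 0. Lengths are in mm, angles in degrees, forces in N, time in s.
With the tool pointing down it reaches from about 300 to 850 mm from the base axis. Payload 4.2 kg.
Tool frame: the origin (TCP) lies midway between the tips of the shut fingers; the grasp point (between the pads) lies 19 mm behind it; z points along the fingers, y is the line along which they close (so a half turn about z gives the same grasp; the last joint's range is limited). The gripper opens to 91 mm and grips with 3 to 60 N. Pads are 32 mm wide; open, the fingers measure 118 mm over their backs; the gripper's body (76 mm by 178 mm) begins 60 mm behind the grasp point.
Start: joints at [62.051, 18.312, 89.639, -0, 72.044, -1.146], TCP at [259.287, 513.241, 185.676] pointing down, gripper open.
Joint ranges: [-177.97, 177.97], [-48.28, 115.42], [12.27, 149.76], [-77.06, 257.06], [2.81, 150.46], [-146.56, 146.56]. Speed limits (degrees/s): [147.25, 147.25, 180, 180, 180, 180].

### API

Orientations are given as [roll, pitch, yaw] about the fixed x, y, z axes, in that order (R = Rz(yaw) Ry(pitch) Rx(roll)).
In Python, from workcell import env gives the robot as it stands.
- The arm moves only by the shell command python3 drive.py 'ROWS' [OPENING] [FORCE]. ROWS is a JSON list that holds a single list of rows (three levels of brackets), with 1 to 8 rows, each of 6 numbers: dx, dy, dz in mm, then a rotation vector rx, ry, rz in degrees; each row shifts and turns the commanded pose from where the row before left it, along the tool's axes as they then stand; what a row does not reach is not made up. A row lasts 1/10 s, in which the tool goes at most 50 mm and 8.59 degrees, less where a joint would pass 70% of its speed; a pose out of reach is approached as far as the arm can. OPENING is the finger opening in mm, set as the command begins (- or left out keeps the last). The fingers move at their own pace and stop on an object; FORCE is the grip in N (left out, the last holds). Time passes only in rows, so rows that do not move let the fingers close. It prints the time, the measured TCP pose, the force, the opening and the grip force at its end. Input that does not fit is refused with a message, and nothing moves.
- env.state(): the state, without advancing time (a new reading comes with each control period).
- env.grab_frame(name): name is "side" or "top" or "wrist"; returns the picture (480x640x3 uint8, blue, green, red); there is no depth.
- env.camera_model(name): a dict with "fx", "fy", "cx", "cy" (pixels), "D" ([k1, k2, p1, p2, k3] as OpenCV has them; the pictures are not rectified), "T" (4x4, takes a point from camera to world coordinates). Camera axes: x right, y up, looking along -z (the intrinsics and any distortion apply to the point x, -y, -z); pixel columns grow to the right and rows downward; lengths in mm; the calibration is good to about 2 mm. A picture is of the moment at which its call begins: read the wrist's pose just before it. camera_model takes no time and is no camera call; for the wrist camera it gives the pose at the moment of the call.
- env.job_done(): hands the job in; it is judged then, once.
The state is a dict: "time_s": time; "qpos": joint angles; "qvel": joint speeds; "effort": joint torques, N m; "ee_pos": TCP position; "ee_rot": TCP orientation; "force": force on the tool from outside, world axes, zero at the start; "torque": the same for the moment, N m; "gripper_width": finger opening in mm; "gripper_force": force on a finger pad.
Only numpy, scipy, OpenCV 4.12 (cv2) and the standard library are available. Lean on these libraries where they do the work, as an engineer would, in place of code of your own. Each camera call takes 0.05 s, during which the arm holds its last target. There are 200 camera calls.

### The job

Set up the antistatic test of the blue sole: lower the aluminium electrode plate over the tester's shaft and small pin until it lies fully home on the sole, and let go. Then squeeze the yellow probe's red plunger in so its hook comes out, set the probe down on the tester's black rest with the hook around the plate's brass post, and let go so that the spring grips the post. Last, press the green start button fully in and leave everything in place, without disturbing the other things on the bench.

Things in the scene. Friction and masses are not known exactly. Their poses are not given: they have to be found in the camera images.
- tester: Fixed grey test base, 25 mm high, spanning its own x -175..60, y -100..100 mm; origin on the underside, z up. Carries a blue sole blank (240 mm long along y, 66 to 80 mm wide, top at z 30 mm), a steel shaft and a brass pin on it, a black probe rest, a white panel with a green button. The rest is on the -x side, towards the robot at yaw 0.
- seat (a point): Foot of the tester's steel shaft, on the sole's top, at (0, 25, 30) mm of the tester. The shaft is 16 mm in diameter and stands 45 mm above this point, its last 7 mm tapered. Axes as the tester's.
- pin_foot (a point): Foot of the brass anti-rotation pin, on the sole's top, at (0, -65, 30) mm of the tester. 8 mm in diameter, 30 mm tall, its last 7 mm tapered.
- rest (a point): Centre of the top of the black rest block, at (-127.5, 18, 48) mm of the tester. The top is level, 95 mm (tester x) by 70 mm (tester y).
- plate: Loose aluminium electrode plate, 0.5 kg, 70 (x) by 170 (y) by 12 mm, flat, handle up. Origin: centre of the underside; home, it is at (0, 0, 30) mm of the tester, axes parallel. Hole 18 mm wide for the shaft at (0, 25), slot 10 (x) by 14 mm (y) for the pin at (0, -65) mm: fits one way round. A tongue 26 mm wide at y = 25 reaches to x = -74 mm and carries the brass post.
- bore (a point): Centre of the plate's shaft hole at its underside, (0, 25, 0) mm of the plate; meets seat when home.
- handle (a point): In the plate's black upright handle, (0, -20, 40) mm of the plate. The handle is 18 mm thick along the plate's x, 44 mm long along its y, from z 12 to 57 mm; this point is on its mid-plane, 17 mm below its top.
- post (a point): On the axis of the plate's brass post, (-55, 25, 29) mm of the plate. The upright post is 10 mm in diameter and spans z 12 to 45 mm of the plate.
- probe: Loose yellow hook probe, 0.2 kg, 122 mm long, lying on its flat underside. Origin on the underside, x towards the hook, z up. Barrel x -18..60 (nose face), y -16..16, z 0..22 mm; finger flange x 0..8, y -16..16, up to z 66. Squeeze red thumb tab and flange together from outside, above z 25 mm (62 mm apart at rest, 38 at the stop): the hook comes out.
- plunger (a joint): Travel of the red plunger and its hook, towards the probe's +x: 0 at rest, 0.024 m fully squeezed; sprung back with 4 N at rest and 10 N at the stop. About 0.008 when the hook grips the 10 mm post against the nose.
- thumb (a point): Rear (outer) face of the red thumb tab, at (-54, 0, 48) mm of the probe at rest; moves with the plunger. The tab is 8 mm thick, 30 mm wide across y, z 6..66 mm.
- flange (a point): Front (outer) face of the yellow flange, at (8, 0, 48) mm of the probe.
- hook (a point): Inner (rear) face of the hook's cross bar, at (62, 7, 11) mm of the probe at rest, x = 86 squeezed. Bar: 6 mm thick in x, z 6..16, y -12..20 mm, on an 8 mm rod along x at y -8, z 11. Lower it so the post comes between nose face (x = 60) and bar, beside the rod: post centre y 2..16 mm, best 7. Probe along the tester's +x then lies on the rest; on release the spring draws the nose to the post.
- start (a joint): Travel of the green start button: 0 up, 0.006 m fully in, sprung, 5 N fully in.
- start_top (a point): Centre of the green start button's top (28 mm across), facing up; it stands on the tester's base on the white panel.
- glue: White glue bottle with a blue cap, 64 mm across, 170 mm tall; bystander, origin under its centre.
- last: Wooden shoe last, about 205 mm long (x -110..95), 70 mm wide, 83 mm tall; bystander, origin on its underside.
- hammer: Hammer, 240 mm long, lying along its x; bystander.
- cup: Blue plastic cup, 76 mm across, 95 mm tall; bystander, origin under its centre.
- soles: Stack of three insoles, about 228 mm long (x), 78 mm wide, 18 mm high; bystander, origin under its centre.
- jar: Amber jar with a steel cap, 70 mm across, 85 mm tall; bystander, origin under its centre.

How it is judged:
By the outcome, as a careful person would: the job done as asked, in the order asked, and still so for the second after the job is handed in, with the robot touching nothing.
It also fails if it takes over 67 s, if anything falls off the work surface, if the arm or the gripper's body presses on something with over 40 N, if the wrist force passes 120 N, or if a joint passes its speed limit or range.

## Working session

There is one attempt and no reset: what is moved stays moved. The work goes in short steps, Python scripts to look and compute and a shell command to move; the robot and the scene stay as the last step left them, time stands still between calls to the robot, and variables do not carry over. Pictures are saved under pics/ and viewed, at most 10 in all, crops included, and the job is handed in when it is done.

```bash
ls; mkdir -p pics
python3 - <<'E'
from workcell import env
import cv2
print(env.state())
for n in("top","side"):
    cv2.imwrite(f"pics/{n}0.png",env.grab_frame(n)); print(env.camera_model(n))
E
```

```text
drive.py
pics
workcell.py
{'time_s': 0.0, 'qpos': array([ 6.20495720e+01,  1.83517727e+01,  8.97069047e+01,  6.26152542e-04,
        7.20435826e+01, -1.14501322e+00]), 'qvel': array([-0.00618268,  0.01045316, -0.00526643,  0.05763017,  0.08727416,
       -0.0819898 ]), 'effort': array([-1.67836577e-03, -4.12458980e+01, -2.31975031e+01,  7.24125886e-02,
        4.55535657e-02, -1.61104763e-04]), 'ee_pos': array([259.02869651, 512.7242327 , 184.81563024]), 'ee_rot': array([-1.79897772e+02, -2.63864006e-03,  1.53194389e+02]), 'force': array([-0.22596384,  0.8161143 ,  0.21842292]), 'torque': array([ 0.00776669, -0.02539957, -0.05841783]), 'gripper_force': 0.0, 'gripper_width': 91.13771034599935}
{'fx': 624.9829195579987, 'fy': 624.9829195579987, 'cx': 319.7663616258947, 'cy': 247.47288130863998, 'D': array([-0.17961344,  0.        ,  0.        ,  0.        ,  0.        ]), 'T': array([[-6.36968131e-04,  9.83421024e-01, -1.81335834e-01,
         2.67555870e+02],
       [-9.99951296e-01,  1.15957066e-03,  9.80105935e-03,
        -2.43774129e+01],
       [ 9.84883953e-03,  1.81333245e-01,  9.83372389e-01,
         1.82556883e+03],
       [ 0.00000000e+00,  0.00000000e+00,  0.00000000e+00,
         1.00000000e+00]])}
{'fx': 616.1020596951644, 'fy': 616.1020596951644, 'cx': 326.06261717079764, 'cy': 242.6499145041532, 'D': array([-0.1262159,  0.       ,  0.       ,  0.       ,  0.       ]), 'T': array([[ 7.86935133e-01,  4.16258382e-01, -4.55480028e-01,
        -2.00226484e+02],
       [-6.16993218e-01,  5.22172378e-01, -5.88774469e-01,
        -1.05828922e+03],
       [-7.24321853e-03,  7.44355404e-01,  6.67744389e-01,
         1.25539010e+03],
       [ 0.00000000e+00,  0.00000000e+00,  0.00000000e+00,
         1.00000000e+00]])}
```
View pics/top0.png

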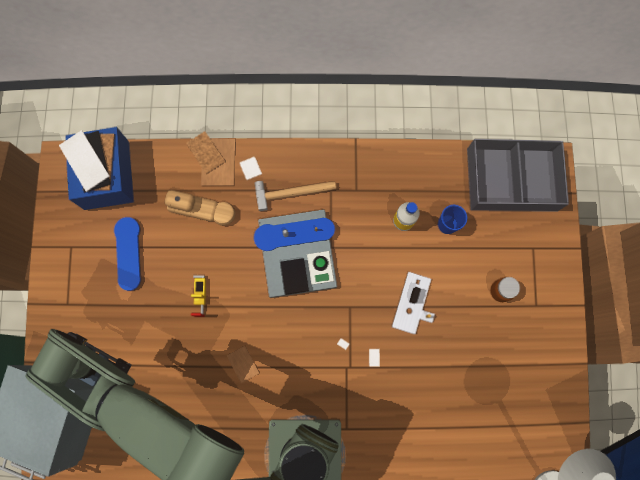

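View pics/side0.png

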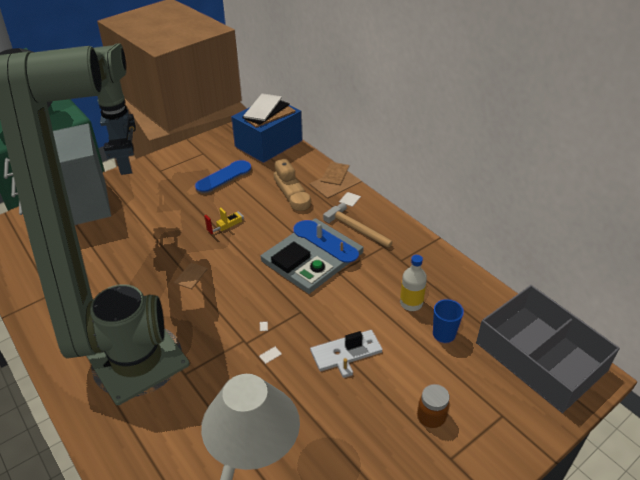

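The top view shows the tester at about (298,255), with the sole's ends at (265,237) and (325,228), the rest at (294,277) and the button at (320,263). The plate is at (411,303) with its handle at (415,296) and post near (430,316). The probe is at (200,288), its red tab at (198,315), with the hook up the image. The side view agrees.

Create h.py:
```python
import numpy as np, cv2
from workcell import env
def ray(m,px):
    K=np.array([[m['fx'],0,m['cx']],[0,m['fy'],m['cy']],[0,0,1]])
    u=cv2.undistortPoints(np.array(px,float).reshape(-1,1,2),K,np.array(m['D'])).reshape(-1,2)
    d=np.c_[u[:,0],-u[:,1],-np.ones(len(u))]@m['T'][:3,:3].T
    return m['T'][:3,3],d
def onz(m,px,z):
    o,d=ray(m,px); return o+d*((z-o[2])/d[:,2])[:,None]
def meet(a,b):  # two (o,d) rays -> midpoint, gap
    (o1,d1),(o2,d2)=[(o,d.ravel()/np.linalg.norm(d)) for o,d in (a,b)]
    s=np.linalg.lstsq(np.c_[d1,-d2],o2-o1,rcond=None)[0]
    p,q=o1+s[0]*d1,o2+s[1]*d2
    return (p+q)/2,np.linalg.norm(p-q)
def proj(m,P):
    P=(np.atleast_2d(P)-m['T'][:3,3])@m['T'][:3,:3]
    K=np.array([[m['fx'],0,m['cx']],[0,m['fy'],m['cy']],[0,0,1]])
    return cv2.projectPoints(P*[1,-1,-1],np.zeros(3),np.zeros(3),K,np.array(m['D']))[0].reshape(-1,2)
def tool(target,yaw=None):
    """moves in tool axes from the present pose to a world TCP target [mm], and turn about tool z"""
    from scipy.spatial.transform import Rotation as R
    s=env.state(); r=R.from_euler('xyz',s['ee_rot'],degrees=True)
    print('tool d',(r.inv().apply(np.array(target)-s['ee_pos'])).round(1),'ee',s['ee_pos'].round(1),s['ee_rot'].round(2))
    if yaw is not None:
        print('rotvec',(r.inv()*R.from_euler('xyz',[180,0,yaw],degrees=True)).as_rotvec(degrees=True).round(2))
```

Run:
```python
from h import *
m=env.camera_model('top')
for n,p,z in [('soleL',(265,237),30),('soleR',(325,228),30),('rest',(294,277),48),('btn',(320,263),35),('handle',(415,294),57),('post',(430,317),45),('plate',(411,303),12),('thumb',(198,315),66),('nose',(200,278),22),('flange',(200,291),66)]:
    print(n,onz(m,[p],z).round(0))
m=env.camera_model('wrist'); s=env.state(); print(m)
from scipy.spatial.transform import Rotation as R
r=R.from_euler('xyz',s['ee_rot'],degrees=True).as_matrix()
print((r.T@(m['T'][:3,3]-s['ee_pos'])).round(1),(r.T@m['T'][:3,:3]).round(3))
```

```text
soleL [[630. 118.  30.]]
soleR [[657. -58.  30.]]
rest [[509.  32.  48.]]
btn [[552. -43.  35.]]
handle [[ 459. -314.   57.]]
post [[ 394. -358.   45.]]
plate [[ 437. -309.   12.]]
thumb [[398. 302.  66.]]
nose [[509. 308.  22.]]
flange [[466. 299.  66.]]
{'fx': 354.40355735025537, 'fy': 354.40355735025537, 'cx': 321.0239007562705, 'cy': 238.24506515691726, 'D': array([-0.07183353,  0.        ,  0.        ,  0.        ,  0.        ]), 'T': array([[ 4.51681436e-01, -8.65533974e-01, -2.16413537e-01,
         1.97237263e+02],
       [ 8.92176239e-01,  4.37556195e-01,  1.12098776e-01,
         5.43606059e+02],
       [-2.33221523e-03, -2.43711952e-01,  9.69844856e-01,
         3.84277483e+02],
       [ 0.00000000e+00,  0.00000000e+00,  0.00000000e+00,
         1.00000000e+00]])}
[  69.1   -0.7 -199.3] [[-0.001  0.97   0.244]
 [ 1.     0.001  0.001]
 [ 0.001  0.244 -0.97 ]]
```

```bash
python3 drive.py '[[[-40,-19,5,0,0,0],[-40,-19,5,0,0,0],[-40,-19,5,0,0,0],[-40,-19,5,0,0,0],[-40,-19,5,0,0,0],[-40,-19,5,0,0,0],[-40,-18,5,0,0,0]]]'; python3 drive.py '[[[0,0,0,0,0,8.3],[0,0,0,0,0,8.3],[0,0,0,0,0,8.3],[0,0,0,0,0,8.3],[0,0,0,0,0,8.3],[0,0,0,0,0,8.3],[0,0,0,0,0,8.3],[0,0,0,0,0,0]]]'
python3 - <<'E'
from h import *
import pickle
m=env.camera_model('wrist'); f=env.grab_frame('wrist'); cv2.imwrite('pics/wprobe.png',f); pickle.dump(m,open('wprobe.pkl','wb'))
tool([560,-30,150],98.7)
E
```

```text
time_s: 0.8
ee_pos: [450.3, 267.5, 150.2]
ee_rot: [-180.0, -0.0, 153.2]
force: [1.0, 1.0, -0.2]
gripper_width: 91.2
gripper_force: 0.0
time_s: 1.6
ee_pos: [449.4, 269.0, 150.3]
ee_rot: [-180.0, 0.0, 95.1]
force: [0.1, 0.2, 0.0]
gripper_width: 91.2
gripper_force: 0.0
tool d [-307.9   82.7    0.4] ee [449.5 269.  150.4] [-1.7996e+02  2.0000e-02  9.5260e+01]
rotvec [-0.04  0.01 -3.44]
```

View pics/wprobe.png

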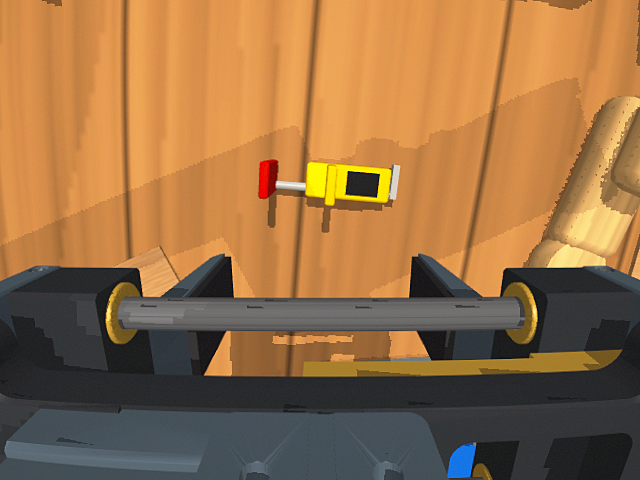

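The probe is seen clearly: the red tab is at (268,180), the flange at (331,183) and the hook bar at (396,182). It lies along world +x, slightly negative in yaw. Next I'll look at the tester.

```bash
python3 drive.py '[[[-48,14,0,0,0,0],[-48,14,0,0,0,0],[-48,14,0,0,0,0],[-48,14,0,0,0,0],[-48,14,0,0,0,0],[-48,14,0,0,0,0],[-48,14,0,0,0,0],[-48,14,0,0,0,-3.4]]]'; python3 drive.py '[[[0,0,0,0,0,0],[0,0,0,0,0,0]]]'
python3 - <<'E'
from h import *
import pickle
m=env.camera_model('wrist'); f=env.grab_frame('wrist'); cv2.imwrite('pics/wtest.png',f); pickle.dump(m,open('wtest.pkl','wb'))
tool([450,-310,150],163)
E
```

```text
time_s: 2.45
ee_pos: [595.7, -105.4, 150.5]
ee_rot: [-180.0, -0.0, 98.8]
force: [0.8, 0.5, 0.2]
gripper_width: 90.9
gripper_force: 0.0
time_s: 2.65
ee_pos: [595.0, -104.1, 149.9]
ee_rot: [-179.9, -0.1, 98.5]
force: [0.4, 0.0, 0.6]
gripper_width: 91.1
gripper_force: 0.0
tool d [-1.832e+02 -1.739e+02  1.000e-01] ee [ 594.8 -103.   150.2] [-1.7993e+02 -7.0000e-02  9.8530e+01]
rotvec [-2.000e-02 -1.000e-01 -6.447e+01]
```

View pics/wtest.png

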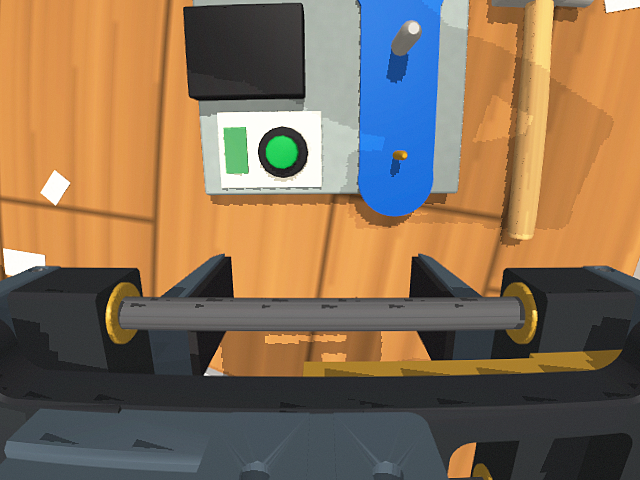

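The tester is seen: shaft tip at (412,28), pin tip at (404,155), button centre at (282,149), rest's lower edge from (189,97) to (305,99), base corners at (207,194) and (457,192).

Run:
```python
from h import *
import pickle
m=pickle.load(open('wtest.pkl','rb')); f=cv2.imread('pics/wtest.png')
h=cv2.cvtColor(f,cv2.COLOR_BGR2HSV)
def cent(mask,lo,hi):
    M=np.zeros_like(mask); M[lo[1]:hi[1],lo[0]:hi[0]]=mask[lo[1]:hi[1],lo[0]:hi[0]]
    n,l,s,c=cv2.connectedComponentsWithStats(M); i=1+s[1:,4].argmax(); return c[i],s[i]
btn,sb=cent(cv2.inRange(h,(45,120,60),(80,255,255)),(255,120),(310,180))
pin,sp=cent(cv2.inRange(h,(10,100,80),(35,255,255)),(385,140),(420,170))
sh,ss=cent(cv2.inRange(h,(0,0,150),(180,60,255)),(385,10),(430,60))
print(btn,sb,pin,sp,sh,ss)
S=onz(m,[(412,28)],75)[0];P=onz(m,[(404,155)],60)[0]
B=onz(m,[btn],35)[0]
print('shaft',S.round(1),'pin',P.round(1),'d',np.linalg.norm((S-P)[:2]),'yaw',np.degrees(np.arctan2(-(S-P)[0],(S-P)[1])))
print('btn@35',B.round(1))
C=onz(m,[(207,194),(457,192)],25); print('base',C.round(1),np.linalg.norm(C[0]-C[1]),np.degrees(np.arctan2(*(C[1]-C[0])[[1,0]])))
Rr=onz(m,[(189,97),(305,99)],48);print('rest',Rr.round(1),np.linalg.norm(Rr[0]-Rr[1]))
# button height: top view
t=env.camera_model('top'); g=cv2.imread('pics/top0.png'); hg=cv2.cvtColor(g,cv2.COLOR_BGR2HSV)
bt,_=cent(cv2.inRange(hg,(45,120,60),(80,255,255)),(312,254),(330,270)); print(bt,_)
print('btn stereo',meet(ray(m,[btn]),ray(t,[bt])))
cv2.imwrite('pics/c.png',np.hstack([cv2.resize(f[5:65,380:440],None,fx=6,fy=6,interpolation=0),cv2.resize(f[130:190,370:430],None,fx=6,fy=6,interpolation=0)]))
```

```text
[281.53828571 151.70628571] [266 135  33  34 875] [399.70093458 154.8411215 ] [393 151  14   9 107] [412.11111111  26.50617284] [404  20  16  14 162]
shaft [635.6  57.6  75. ] pin [650.1 -31.1  60. ] d 89.93591494407255 yaw 9.319085161279624
btn@35 [550.2 -43.6  35. ]
base [[485.4 -91.3  25. ]
 [713.6 -55.5  25. ]] 230.92424702989805 8.911177048955414
rest [[471.2 -10.3  48. ]
 [565.2   0.8  48. ]] 94.56950637495684
[319.95588235 262.17647059] [316 258   9   9  68]
btn stereo (array([551.88166133, -42.93166777,  50.59018577]), np.float64(0.6919943844340473))
```

View pics/c.png

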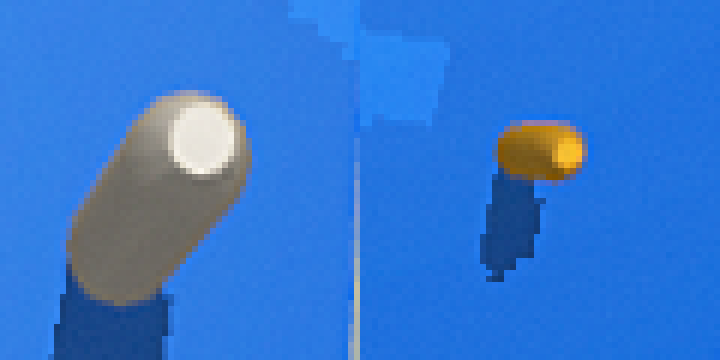

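```bash
python3 drive.py '[[[-46,0,0,0,0,0],[-46,0,0,0,0,0],[-46,-29,0,0,0,0],[0,-45,0,0,0,0],[0,-45,0,0,0,0],[0,-45,0,0,0,0],[0,0,0,0,0,0],[0,0,0,0,0,0]]]'
python3 - <<'E'
from h import *
import pickle
m=env.camera_model('wrist'); f=env.grab_frame('wrist'); cv2.imwrite('pics/wplate.png',f); pickle.dump(m,open('wplate.pkl','wb'))
tool([450,-310,150],163)
E
```

```text
time_s: 3.5
ee_pos: [455.2, -258.8, 151.3]
ee_rot: [179.9, 0.0, 98.6]
force: [1.4, -0.0, -0.6]
gripper_width: 91.4
gripper_force: 0.0
tool d [-49.4 -13.8   1.3] ee [ 456.2 -259.1  151.3] [1.799e+02 3.000e-02 9.861e+01]
rotvec [  0.07   0.09 -64.39]
```

View pics/wplate.png

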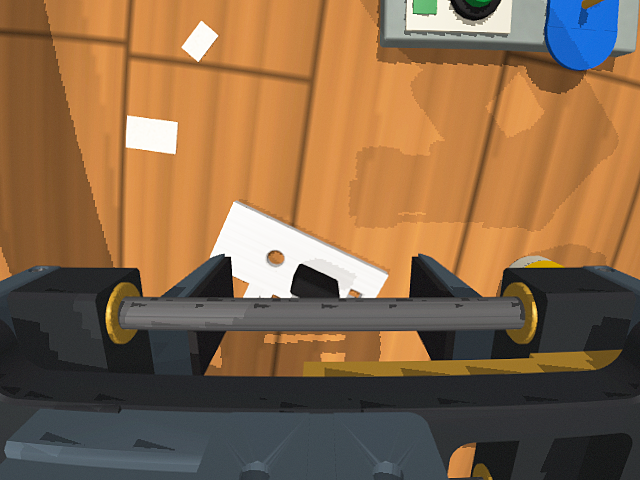

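The crop puts the shaft tip at (414,28) and the pin tip at (404.5,155.3). In the plate view its +x edge runs from (236,202) to (388,270), the hole is at (276,258), and the handle is partly behind the gripper bar.

Run:
```python
from h import *
import pickle
m=pickle.load(open('wtest.pkl','rb'))
S=onz(m,[(414,28)],75)[0];P=onz(m,[(404.5,155.3)],60)[0];print(S.round(1),P.round(1),np.linalg.norm((S-P)[:2]),'yaw',np.degrees(np.arctan2(-(S-P)[0],(S-P)[1])))
m=pickle.load(open('wplate.pkl','rb'))
a,b,h=onz(m,[(236,202),(388,270),(276,257)],12); v=a-b
print(np.linalg.norm(v)); yaw=np.degrees(np.arctan2(-v[0],v[1]));print('yaw',yaw,h)
c,s=np.cos(np.radians(yaw)),np.sin(np.radians(yaw));R=np.array([[c,-s],[s,c]])
print('origin',(a[:2]+b[:2])/2-R@[35,0],h[:2]-R@[0,25])
H=h[:2]-R@[0,45]; print('handle',H, 'view TCP',H-70*R@[0,1]); tool([*(H-70*R@[0,1]),150],yaw+90)
```

```text
[637.   57.9  75. ] [650.6 -31.3  60. ] 90.19110050586897 yaw 8.663231851523339
165.0427790480336
yaw 73.71141361928079 [ 415.11730296 -301.65401819   12.        ]
origin [ 439.68131201 -309.07570886] [ 439.11383254 -308.66590582]
handle [ 458.31105621 -314.27541592] view TCP [ 525.50133903 -333.90870128]
tool d [-84.4  57.3   1.4] ee [ 456.2 -259.1  151.3] [1.799e+02 3.000e-02 9.861e+01]
rotvec [  0.07   0.09 -65.1 ]
```

```bash
python3 drive.py '[[[-42,29,0,0,0,0],[-42,28,0,0,0,-8],[0,0,0,0,0,-8.3],[0,0,0,0,0,-8.3],[0,0,0,0,0,-8.3],[0,0,0,0,0,-8.3],[0,0,0,0,0,-8.3],[0,0,0,0,0,-8.3]]]'; python3 drive.py '[[[0,0,0,0,0,-7.3],[0,0,0,0,0,0],[0,0,0,0,0,0]]]'
python3 - <<'E'
from h import *
import pickle
m=env.camera_model('wrist'); f=env.grab_frame('wrist'); cv2.imwrite('pics/wplate2.png',f); pickle.dump(m,open('wplate2.pkl','wb'))
tool([450,-310,150],163.7)
E
```

```text
time_s: 4.35
ee_pos: [525.1, -332.6, 150.3]
ee_rot: [180.0, 0.0, 156.8]
force: [0.2, -0.6, 0.1]
gripper_width: 91.1
gripper_force: 0.0
time_s: 4.65
ee_pos: [524.3, -332.9, 150.3]
ee_rot: [180.0, 0.0, 163.6]
force: [0.5, -0.1, -0.3]
gripper_width: 91.4
gripper_force: 0.0
tool d [77.5  1.1  0.4] ee [ 524.  -333.   150.4] [1.7999e+02 1.0000e-02 1.6355e+02]
rotvec [ 0.01  0.01 -0.15]
```

View pics/wplate2.png

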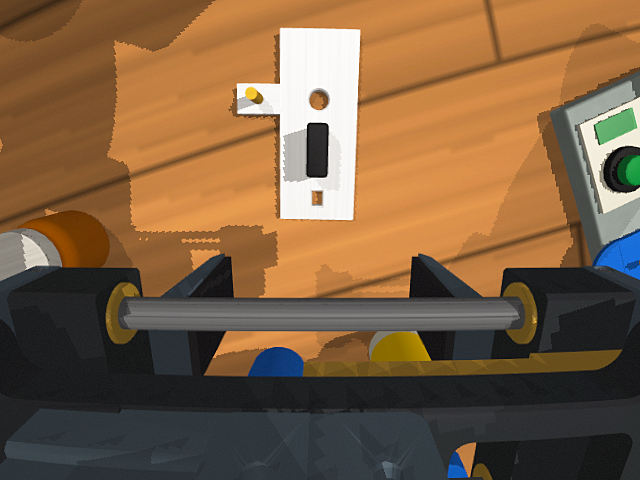

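The plate is fully in view: corners near (281,28), (360,30), (354,220) and (280,218), hole at (319,99), handle top around (317,150), slot at (317,198), post tip at (250,94).

Run:
```python
from h import *
import pickle
m=pickle.load(open('wplate2.pkl','rb'));f=cv2.imread('pics/wplate2.png');h=cv2.cvtColor(f,cv2.COLOR_BGR2HSV)
A=onz(m,[(281,28),(360,30),(354,220),(280,218),(319,99),(317,198)],12)
c=A[:4].mean(0); 
for i,j in((0,3),(1,2),(4,5)):
    v=A[i]-A[j]; print(np.linalg.norm(v),np.degrees(np.arctan2(-v[0],v[1])))
M=cv2.inRange(f,(0,0,0),(60,60,60)); M[:110]=0;M[190:]=0;M[:,:295]=0;M[:,335:]=0
n,l,s,cc=cv2.connectedComponentsWithStats(M);i=1+s[1:,4].argmax();print(s[i],cc[i])
x,y,w,hh,_=s[i]
print('handle near-top',onz(m,[(x,y),(x+w,y),(x,y+hh),(x+w,y+hh)],57).round(1))
yw=np.radians(73.6);R=np.array([[np.cos(yw),-np.sin(yw)],[np.sin(yw),np.cos(yw)]])
print('c',c,'from hole',A[4][:2]-R@[0,25],'slot',A[5][:2]-R@[0,-65])
for o in (c[:2],A[4][:2]-R@[0,25]): print('handle',o+R@[0,-20])
tool([*(c[:2]+R@[0,-20]),100],163.6)
```

```text
169.77524788347787 71.90825231104914
170.01453410608602 72.77134225449842
90.07634910165368 72.21607310114423
[ 307  123   21   54 1116] [316.91129032 149.39605735]
handle near-top [[ 434.7 -318.8   57. ]
 [ 439.5 -302.8   57. ]
 [ 475.5 -331.2   57. ]
 [ 480.3 -314.8   57. ]]
c [ 438.5816131  -310.62310201   12.        ] from hole [ 438.16315684 -310.09933876] slot [ 437.59695993 -312.20046422]
handle [ 457.76789259 -316.26993114]
handle [ 457.34943633 -315.74616789]
tool d [68.3 -2.7 50.4] ee [ 524.  -333.   150.4] [1.7999e+02 1.0000e-02 1.6355e+02]
rotvec [ 0.01  0.01 -0.05]
```

```bash
python3 drive.py '[[[34,-1.5,0,0,0,1.3],[34,-1,0,0,0,0],[0,0,30,0,0,0],[0,0,40,0,0,0],[0,0,40,0,0,0],[0,0,19.5,0,0,0],[0,0,0,0,0,0],[0,0,0,0,0,0]]]' ; python3 drive.py '[[[0,0,0,0,0,0],[0,0,0,0,0,0],[0,0,0,0,0,0],[0,0,0,0,0,0],[0,0,0,0,0,0],[0,0,0,0,0,0],[0,0,0,0,0,0],[0,0,0,0,0,0]]]' 10 50; python3 -c "
from h import *
tool([458,-316.2,21],162.3)"
```

```text
time_s: 5.5
ee_pos: [458.1, -316.3, 21.6]
ee_rot: [-180.0, 0.0, 162.3]
force: [0.4, -0.6, 1.2]
gripper_width: 91.3
gripper_force: 0.0
time_s: 6.3
ee_pos: [457.3, -316.0, 21.1]
ee_rot: [180.0, -0.0, 162.3]
force: [0.2, -1.0, -0.4]
gripper_width: 30.0
gripper_force: 0.0
tool d [-0.7  0.1  0.1] ee [ 457.3 -316.    21.1] [ 1.7999e+02 -1.0000e-02  1.6230e+02]
rotvec [ 0.01 -0.01 -0.  ]
```

```bash
python3 drive.py '[[[0,0,0,0,0,0],[0,0,0,0,0,0],[0,0,0,0,0,0],[0,0,-10,0,0,0],[0,0,-40,0,0,0],[0,0,-40,0,0,0],[0,0,-20,0,0,0],[0,0,0,0,0,0]]]' - 50
python3 - <<'E'
from h import *
from scipy.spatial.transform import Rotation as Ro
yw=np.radians(8.7);R=np.array([[np.cos(yw),-np.sin(yw)],[np.sin(yw),np.cos(yw)]])
S=np.array([637,57.9]); H=S+R@[0,-45]; print('H',H); tool([*H,131],98.7)
E
```

```text
time_s: 7.1
ee_pos: [459.0, -317.1, 134.4]
ee_rot: [-179.9, 0.4, 162.3]
force: [1.2, -0.7, -5.5]
gripper_width: 17.7
gripper_force: 50.0
H [643.80673691  13.41777509]
tool d [-75.5 371.1   3.2] ee [ 459.  -317.1  134.4] [-179.9     0.37  162.3 ]
rotvec [ 0.11  0.39 63.6 ]
```

```bash
python3 drive.py '[[[-9,46,0,0,0,0],[-9,46,0,0,0,0],[-9,46,0,0,0,0],[-9,46,0,0,0,0],[-9,46,0,0,0,0],[-9,46,0,0,0,0],[-9,46,0,0,0,0],[-12,49,0,0,0,0]]]'; python3 drive.py '[[[0,0,0,0,0,8],[0,0,0,0,0,8],[0,0,0,0,0,8],[0,0,0,0,0,8],[0,0,0,0,0,8],[0,0,0,0,0,8],[0,0,0,0,0,8],[0,0,0,0,0,7.6]]]';python3 drive.py '[[[0,0,0,0,0,0],[0,0,0,0,0,0],[0,0,0,0,0,0]]]'
python3 - <<'E'
from h import *
import pickle
m=env.camera_model('wrist'); f=env.grab_frame('wrist'); cv2.imwrite('pics/wfit.png',f); pickle.dump(m,open('wfit.pkl','wb'))
tool([643.8,13.4,131],98.7)
E
```

```text
time_s: 7.9
ee_pos: [640.0, 15.9, 128.5]
ee_rot: [-179.9, -0.3, 162.3]
force: [0.9, -0.5, -5.0]
gripper_width: 17.2
gripper_force: 49.9
time_s: 8.7
ee_pos: [639.5, 14.2, 128.2]
ee_rot: [-179.7, -0.0, 98.4]
force: [-0.0, 0.6, -4.4]
gripper_width: 17.0
gripper_force: 50.0
time_s: 9.0
ee_pos: [640.7, 14.1, 130.1]
ee_rot: [-179.9, -0.0, 98.8]
force: [-0.2, 0.5, -5.7]
gripper_width: 17.3
gripper_force: 50.0
tool d [-1.2  2.7 -0.6] ee [640.9  14.2 130.4] [-1.7993e+02 -1.0000e-02  9.8780e+01]
rotvec [-0.07 -0.01  0.08]
```

View pics/wfit.png

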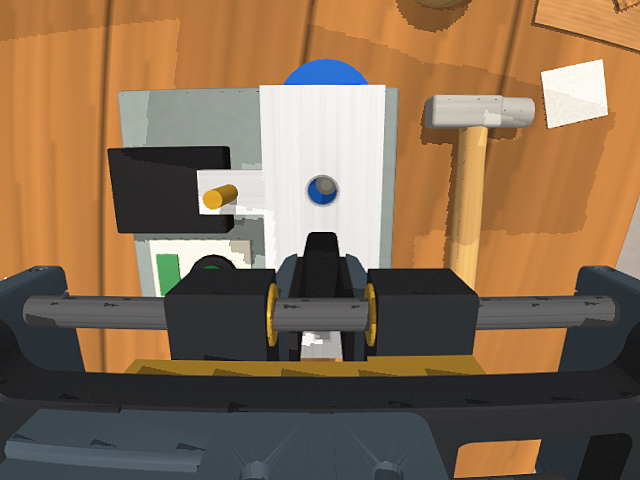

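The plate is held square to the tool and the plate hole at (322,190) has the grey shaft tip inside it, at about (326,186), so it's nearly aligned. I'll measure the offset.

Run:
```python
from h import *
import pickle
m=pickle.load(open('wfit.pkl','rb'));f=cv2.imread('pics/wfit.png')
h=cv2.cvtColor(f,cv2.COLOR_BGR2HSV)
for y in range(170,210):
    print(y,''.join(('B' if h[y,x,1]>110 else ' ' if f[y,x].min()>225 else '#' if f[y,x].min()>190 else '+' if f[y,x].min()>120 else '.') for x in range(300,346)), f[y,318:334:3,2])
zp=s=env.state()['ee_pos'][2]
# plate edges for yaw in world
```

```text
170                          #          ##         [237 234 232 237 237 236]
171                         #           ##         [237 232 231 237 235 237]
172                          #          ##         [238 233 232 236 236 235]
173                                     ###        [239 236 234 238 236 235]
174                      ####           ##         [244 223 230 242 237 235]
175                  ++++++++++#        ###        [164 145 138 201 240 235]
176               #++++++++++++++##     ###        [159 155 150 147 227 237]
177             #+++++........++++++#   ##         [108 106 112 146 149 240]
178            #++++.............++++#  ###        [100 107 106 103 152 227]
179          #++++BB...............+++#  ##        [106 109 113 115 111 166]
180          #+++BBB................+++# #         [105 108 128 122 105 157]
181         #++.BBBB.................+++#          [103 109 123 124 118 148]
182        #+++BBBBB..................+++#         [103 117 121 125 123 113]
183       #+++BBBBB....................++#         [103 117 120 123 122  94]
184       #++.BBBBB...
[... 1243 characters left out ...]
11 129]
201       ####+++.BBBBBBBBBBBBBBBBB.++#####        [ 28  26  13  19  38 159]
202      #  ###++++BBBBBBBBBBBBBBB.+++######       [ 14  18  12  12 118 173]
203      #  ####+++++BBBBBBBBBB..++++######        [ 55  20  24  80 168 222]
204      #   #####+++++.......+++++########        [139  97  98 164 185 223]
205      #   #### #+++++++++++++++#########        [179 186 183 174 222 225]
206      #   #  ##   #+++++++++## #### ####        [199 184 181 208 230 231]
207      #   ## ###     ####### #####  ####        [242 225 224 232 227 233]
208      #      #          #######     ####        [235 234 229 229 234 232]
209      ##  ### #     ##########   ## ####        [232 231 226 229 235 232]
```

Run:
```python
from h import *
import pickle
m=pickle.load(open('wfit.pkl','rb'));f=cv2.imread('pics/wfit.png')
H=onz(m,[(322,190.3)],121.3)[0];S=onz(m,[(326,184.8)],75)[0]
print('hole',H,'shaft',S,'move world',S-H)
g=f.min(2)>215
L=[];Rr=[]
for y in (100,120,140,230,240): 
    xs=np.where(g[y,255:395])[0]+255; L.append((xs[xs<300].min(),y));Rr.append((xs.max(),y))
print(L,Rr)
for q in(L,Rr):
    w=onz(m,q,121.3); 
    v=w[0]-w[-1]; print(np.degrees(np.arctan2(-v[0],v[1])))
a=onz(m,[(262,86),(385,86)],121.3); print(np.linalg.norm(a[0]-a[1]),np.degrees(np.arctan2(*(a[1]-a[0])[[1,0]])))
s=env.state();tool(s['ee_pos']+S-H,98.7)
```

```text
hole [633.28832584  58.27611687 121.3       ] shaft [636.35531108  57.48175315  75.        ] move world [  3.06698524  -0.79436371 -46.3       ]
[(np.int64(260), 100), (np.int64(261), 120), (np.int64(261), 140), (np.int64(265), 230), (np.int64(265), 240)] [(np.int64(384), 100), (np.int64(383), 120), (np.int64(382), 140), (np.int64(379), 230), (np.int64(379), 240)]
8.787089395610113
8.7945839465086
68.2297880913551 8.766751915184706
tool d [-1.3  3.  46.3] ee [640.9  14.2 130.4] [-1.7993e+02 -1.0000e-02  9.8780e+01]
rotvec [-0.07 -0.01  0.08]
```

```bash
python3 drive.py '[[[-1.3,3,9,0,0,0],[0,0,9,0,0,0],[0,0,8,0,0,0],[0,0,0,0,0,0],[0,0,0,0,0,0],[0,0,0,0,0,0]]]'
python3 - <<'E'
from h import *
m=env.camera_model('wrist');f=env.grab_frame('wrist');cv2.imwrite('pics/wfit2.png',f)
h=cv2.cvtColor(f,cv2.COLOR_BGR2HSV)
tool([643.8,13.4,131],98.7)
for y in range(170,210):
    print(y,''.join(('B' if h[y,x,1]>110 else ' ' if f[y,x].min()>225 else '#' if f[y,x].min()>190 else '+' if f[y,x].min()>120 else '-' if f[y,x,2]>113 else '.') for x in range(300,346)))
E
```

```text
time_s: 9.65
ee_pos: [644.9, 13.4, 105.5]
ee_rot: [179.9, 0.0, 98.7]
force: [-0.6, -0.2, -5.8]
gripper_width: 17.9
gripper_force: 50.0
tool d [  0.2  -1.  -25.4] ee [644.9  13.4 105.6] [179.94   0.    98.7 ]
rotvec [0.06 0.   0.  ]
170                         #           ##        
171                        ##           ###       
172                         ##          ##        
173                                     ###       
174                      ####           ###       
175                  ++++++++++#        ###       
176               #++++++++++++++##     ###       
177             #+++++---....--+++++#   ###       
178            #++++-............-+++#  ###       
179          #++++................-+++# ###       
180          ++++-....-----.........+++# ##       
181         #+++.....-------........B+++##        
182        #+++.....----------......BB+++#        
183       #+++.....-----------......BB+++#        
184       #+++.....-----------.......BB+++#       
185       #++.....-------------......BBB++#       
186      #+++......------------.....BBBB+++#      
1
[... 465 characters left out ...]
  ###+.BBBBBBBB......BBBBBBBBBBB.+++#      
197      ###++.BBBBBBBBBBBBBBBBBBBBBBBB.+#+#      
198      ###+++BBBBBBBBBBBBBBBBBBBBBBB.+++#       
199      ####++.BBBBBBBBBBBBBBBBBBBBB.++++#       
200      #####++.BBBBBBBBBBBBBBBBBBB.++####       
201      #####+++.BBBBBBBBBBBBBBBBB.+++#### ##    
202      # ####++++.BBBBBBBBBBBBBB-+++######      
203      #  ####+++++.BBBBBBBBB..++++#######      
204      #  ######+++++.......+++++#########      
205      #   #### #+++++++++++++++##########      
206      #  ######   #+++++++++## #### #####      
207      ## #######     ############# ######      
208     ### ###  ##        #######   #######      
209     ##  ######      ######### ##########
```

Run:
```python
from h import *
m=env.camera_model('wrist')
H=onz(m,[(322,190.3)],96.5)[0];S=onz(m,[(315.8,185.5)],75)[0]
print('hole',H,'shaft',S,'move world',S-H)
s=env.state();tool(s['ee_pos']+S-H,98.7)
```

```text
hole [637.56493692  57.4539079   96.5       ] shaft [633.58844352  57.54363765  75.        ] move world [ -3.9764934    0.08972975 -21.5       ]
tool d [ 0.7 -3.9 21.5] ee [644.9  13.4 105.6] [179.94   0.    98.7 ]
rotvec [0.06 0.   0.  ]
```

```bash
cat > tip.py <<'E'
from h import *
def tip(thr=113):
    m=env.camera_model('wrist');s=env.state();f=env.grab_frame('wrist')
    h=cv2.cvtColor(cv2.GaussianBlur(f,(3,3),0),cv2.COLOR_BGR2HSV)
    M=((h[...,1]<60)&(h[...,2]>thr)&(h[...,2]<150)).astype(np.uint8)
    D=np.zeros_like(M);cv2.ellipse(D,(322,190),(12,11),0,0,360,1,-1);M*=D
    M=cv2.morphologyEx(M,cv2.MORPH_OPEN,np.ones((3,3)))
    n,l,st,c=cv2.connectedComponentsWithStats(M)
    i=1+st[1:,4].argmax(); zt=s['ee_pos'][2]-9.1
    H=onz(m,[(322,190.3)],zt)[0];S=onz(m,[c[i]],75)[0]
    print('tip px',c[i].round(1),st[i],'shaft',S.round(1)); tool(s['ee_pos']+S-H,98.7)
    return f
E
python3 -c "
from tip import *
tip();tip()"
```

```text
tip px [319.9 185.5] [315 180  11  12 115] shaft [636.2  57.9  75. ]
tool d [ 0.7 -1.3 21.6] ee [644.9  13.4 105.7] [179.94   0.    98.7 ]
rotvec [0.06 0.   0.  ]
tip px [320.1 185.6] [315 180  12  12 116] shaft [636.3  57.9  75. ]
tool d [ 0.6 -1.1 21.5] ee [644.8  13.4 105.6] [179.94   0.    98.7 ]
rotvec [ 0.06  0.   -0.  ]
```

```bash
python3 drive.py '[[[0.7,-1.2,3,0,0,0],[0,0,2,0,0,0],[0,0,0,0,0,0],[0,0,0,0,0,0]]]'; python3 -c "
from tip import *
tip()"
```

```text
time_s: 10.2
ee_pos: [643.1, 13.9, 100.0]
ee_rot: [-180.0, -0.0, 98.7]
force: [0.8, 0.4, -5.5]
gripper_width: 18.1
gripper_force: 50.0
tip px [323.  184.5] [318 182  11   6  50] shaft [636.2  59.9  75. ]
tool d [ 1.9  0.6 16. ] ee [643.3  13.9 100.1] [179.99  -0.    98.7 ]
rotvec [ 0.01 -0.   -0.  ]
```

```bash
python3 drive.py '[[[0,0,4,0,0,0],[0,0,4,0,0,0],[0,0,4,0,0,0],[0,0,3,0,0,0],[0,0,0,0,0,0]]]'
```

```text
time_s: 10.75
ee_pos: [642.9, 14.0, 84.4]
ee_rot: [-179.9, -0.0, 98.7]
force: [0.3, 0.6, -5.1]
gripper_width: 17.2
gripper_force: 50.0
```

```bash
python3 drive.py '[[[0,0,4,0,0,0],[0,0,4,0,0,0],[0,0,4,0,0,0],[0,0,3,0,0,0],[0,0,0,0,0,0]]]'
```

```text
time_s: 11.25
ee_pos: [643.0, 14.0, 69.5]
ee_rot: [-180.0, -0.0, 98.7]
force: [0.3, 1.3, -6.1]
gripper_width: 17.4
gripper_force: 50.0
```

Both are in without any contact force. I'll take it down to the sole.

```bash
python3 drive.py '[[[0,0,4,0,0,0],[0,0,4,0,0,0],[0,0,4,0,0,0],[0,0,3,0,0,0],[0,0,1.5,0,0,0],[0,0,1,0,0,0],[0,0,0,0,0,0]]]'
```

```text
time_s: 11.95
ee_pos: [643.2, 13.9, 52.5]
ee_rot: [-180.0, -0.0, 98.7]
force: [-0.0, 0.7, -6.6]
gripper_width: 17.3
gripper_force: 50.0
```

```bash
python3 drive.py '[[[0,0,1,0,0,0],[0,0,1,0,0,0],[0,0,0,0,0,0]]]'
```

```text
time_s: 12.25
ee_pos: [643.7, 13.7, 51.7]
ee_rot: [179.9, 0.0, 98.7]
force: [-0.9, -1.0, -0.1]
gripper_width: 17.1
gripper_force: 50.0
```

```bash
python3 drive.py '[[[0,0,0.5,0,0,0],[0,0,0,0,0,0],[0,0,0,0,0,0],[0,0,0,0,0,0]]]' 45; python3 drive.py '[[[0,0,-20,0,0,0],[0,0,-40,0,0,0],[-20,0,-40,0,0,0],[-40,0,0,0,0,0],[-20,0,0,0,0,0],[0,0,0,0,0,0],[0,0,0,0,0,0],[0,0,0,0,0,0]]]' 91
python3 - <<'E'
from h import *
import pickle
m=env.camera_model('wrist');f=env.grab_frame('wrist');cv2.imwrite('pics/wpost.png',f);pickle.dump(m,open('wpost.pkl','wb'))
h=cv2.cvtColor(f,cv2.COLOR_BGR2HSV)
M=cv2.inRange(h,(15,120,80),(35,255,255));M[250:]=0
yw=np.radians(8.7);R=np.array([[np.cos(yw),-np.sin(yw)],[np.sin(yw),np.cos(yw)]])
S=np.array([636.3,57.9]);P=S+R@[-55,0]
print('post pred',P,proj(m,[[*P,75],[*P,42],[*S,75]]).round(1))
n,l,s,c=cv2.connectedComponentsWithStats(M)
print([(s[i],c[i].round(1)) for i in range(1,n) if s[i,4]>20]); tool([643,14,150],98.7)
E
```

```text
time_s: 12.65
ee_pos: [643.4, 13.9, 50.3]
ee_rot: [180.0, -0.0, 98.7]
force: [0.6, 0.2, -1.0]
gripper_width: 44.8
gripper_force: 0.0
time_s: 13.45
ee_pos: [654.6, -64.1, 149.0]
ee_rot: [-179.9, -0.1, 98.7]
force: [0.2, -0.8, 0.5]
gripper_width: 91.0
gripper_force: 0.0
post pred [581.93283623  49.58065489] [[247.4  72.4]
 [255.6  80.9]
 [323.3  71.8]]
[(array([ 19,   0,  17,  26, 139], dtype=int32), array([25.6, 12.5])), (array([41,  0, 11,  9, 29], dtype=int32), array([47.3,  2.4])), (array([ 38,   0,  33,  60, 447], dtype=int32), array([56.3, 22.8])), (array([72,  0,  9, 10, 31], dtype=int32), array([75.7,  4.5])), (array([96,  0, 15, 20, 72], dtype=int32), array([105.4,   6.8])), (array([395,   0,  15,  31, 146], dtype=int32), array([401.8,  11. ])), (array([414,   0,  10,  21,  74], dtype=int32), array([418.4,   9. ])), (array([ 583,    0,   57,  109, 1997], dtype=int32), array([612.8,  52.3])), (array([ 9,  2,  9, 12, 32], dtype=int32), array([12.5,  7.3])), (array([  72,    4,   42,  246, 2523], dtype=int32), array([ 94.5, 126.1])), (array([113,   4,   8,  20,  62], dtype=int32)
[... 8829 characters left out ...]
2, 237.4])), (array([218, 233,   5,  15,  23], dtype=int32), array([221.1, 239.2])), (array([417, 233,  24,  17, 128], dtype=int32), array([429.2, 243.4])), (array([567, 233,  14,  17,  74], dtype=int32), array([573.1, 240.7])), (array([593, 232,   6,  10,  23], dtype=int32), array([595.7, 236.7])), (array([197, 238,   6,  11,  21], dtype=int32), array([199.8, 243.4])), (array([405, 239,   8,   6,  21], dtype=int32), array([407.4, 241.5])), (array([410, 239,   9,  11,  32], dtype=int32), array([414.7, 244.5])), (array([588, 245,   7,   5,  21], dtype=int32), array([591.1, 247. ]))]
tool d [78.9  0.2 -0.7] ee [654.8 -64.  149.3] [-1.7991e+02 -6.0000e-02  9.8750e+01]
rotvec [-0.09 -0.06  0.05]
```

View pics/wpost.png

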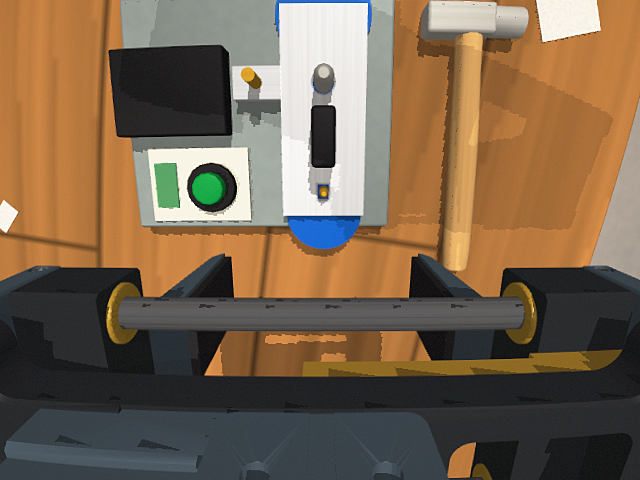

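The plate is home, with the shaft tip at (323,72) and the pin through the slot at (323,191). The post tip is at (247,73) as predicted, and the button is at (208,188). Now I'll measure the probe from its earlier picture.

Run:
```python
from h import *
import pickle
m=pickle.load(open('wprobe.pkl','rb'));f=cv2.imread('pics/wprobe.png');h=cv2.cvtColor(f,cv2.COLOR_BGR2HSV)
for y in range(156,208):
    s=''
    for x in range(256,404):
        H,S,V=h[y,x]
        s+= 'r' if (H<6 or H>172) and S>150 else ('Y' if V>225 else 'y') if 24<H<34 and S>170 else 'k' if V<50 else 'w' if S<60 and V>120 else ' '
    print(y,s)
mp=pickle.load(open('wpost.pkl','rb'));g=cv2.imread('pics/wpost.png');hg=cv2.cvtColor(g,cv2.COLOR_BGR2HSV)
M=cv2.inRange(hg,(45,150,100),(80,255,255));M[:,:185]=0;M[:165]=0;M[215:]=0;M[:,235:]=0
n,l,st,c=cv2.connectedComponentsWithStats(M);i=1+st[1:,4].argmax();print(st[i],c[i])
mt=pickle.load(open('wtest.pkl','rb'))
print('btn wrist-wrist',meet(ray(mp,[c[i]]),ray(mt,[(282,151)])));print(onz(mp,[c[i],(st[i][0],c[i][1]),(st[i][0]+st[i][2],c[i][1])],50))
```

```text
156                                                                                                                                                     
157                                                                                                                                                     
158                                                                                                                                                     
159                                                                                                                                                     
160             rrrrrrrrr                                                                                                                               
161       rrrrrrrrrrrrrrrr                                                                                                                              
162     rrrrrrrrrrrrrrrrrr                                YYYY                                                                                          
163     rrrrrrrrrrrrrrrrr    
[... 6432 characters left out ...]
                                                                                                                     
206                                                                                                                                                     
207                                                                                                                                                     
[192 173  31  32 762] [207.00656168 188.00656168]
btn wrist-wrist (array([551.95169347, -42.62803011,  48.67054355]), np.float64(0.1580461996297653))
[[552.31317555 -42.36183409  50.        ]
 [539.50811089 -44.22467508  50.        ]
 [565.87182638 -40.3761155   50.        ]]
```

Run:
```python
from h import *
import pickle
m=pickle.load(open('wprobe.pkl','rb'));f=cv2.imread('pics/wprobe.png');h=cv2.cvtColor(f,cv2.COLOR_BGR2HSV)
k=cv2.inRange(h,(0,0,0),(180,255,50));k[:165]=0;k[200:]=0;k[:,:330]=0;k[:,390:]=0
c=max(cv2.findContours(k,cv2.RETR_EXTERNAL,cv2.CHAIN_APPROX_NONE)[0],key=cv2.contourArea)
W=onz(m,cv2.boxPoints(cv2.minAreaRect(c)),22);print('label',W.round(1),W.mean(0).round(1))
e=[np.degrees(np.arctan2(*(W[(i+1)%4]-W[i])[[1,0]])) for i in range(4)];print('label yaws',np.round(e,1))
Y=cv2.inRange(h,(24,170,226),(34,255,255))
# nose edge (z22), flange front edge above barrel bottom (rows 199-203)
nose=[]
for y in range(172,198,3):
    xs=np.where(Y[y,380:395])[0]; nose.append((380+xs.max()+.5,y))
N=onz(m,nose,22);p=np.polyfit(N[:,1],N[:,0],1);print('nose edge x',N[[0,-1]].round(1),'yaw',-np.degrees(np.arctan(p[0])))
fl=[]
for y in (199,200,201,202):
    xs=np.where(Y[y,315:345])[0]+315; fl.append((xs.min(),xs.max()))
print('flange cols',fl, onz(m,[(fl[1][0]-.5,200),(fl[1][1]+.5,200)],66).round(1))
b=cv2.inRange(h,(0,0,120),(180,60,255));b[:160]=0;b[203:]=0;b[:,:385]=0;b[:,404:]=0
c=max(cv2.findContours(b,cv2.RETR_EXTERNAL,cv2.CHAIN_APPROX_NONE)[0],key=cv2.contourArea)
W=onz(m,cv2.boxPoints(cv2.minAreaRect(c)),16);print('bar',W.round(1),W.mean(0).round(1))
r=cv2.inRange(h,(0,150,60),(6,255,255))|cv2.inRange(h,(172,150,60),(180,255,255));r[:150]=0;r[210:]=0;r[:,:250]=0;r[:,290:]=0
x,y,w,hh=cv2.boundingRect(r);print('red box',x,y,w,hh, onz(m,[(x,y+hh-2)],66).round(1))
```

```text
label [[468.1 299.   22. ]
 [467.8 319.7  22. ]
 [496.6 319.9  22. ]
 [497.4 299.1  22. ]] [482.5 309.4  22. ]
label yaws [  91.     0.3  -87.9 -179.8]
nose edge x [[507.3 322.4  22. ]
 [507.4 300.3  22. ]] yaw 0.7765955216810352
flange cols [(np.int64(326), np.int64(333)), (np.int64(326), np.int64(333)), (np.int64(325), np.int64(333)), (np.int64(325), np.int64(333))] [[449.3 297.5  66. ]
 [455.7 298.   66. ]]
bar [[509.4 297.5  16. ]
 [510.  329.6  16. ]
 [516.5 329.2  16. ]
 [516.1 297.2  16. ]] [513.  313.4  16. ]
red box 259 160 19 39 [[395.8 295.2  66. ]]
```

```bash
python3 drive.py '[[[44.8,-19,0,0,0,0],[44.8,-19,0,0,0,0],[44.8,-19,0,0,0,0],[44.8,-19,0,0,0,0],[44.8,-19,0,0,0,0],[44.8,-19,0,0,0,0],[44.8,-19,0,0,0,0],[44.8,-19,0,0,0,0]]]' 91; python3 drive.py '[[[45,-19,0,0,0,8.2],[0,0,0,0,0,0],[0,0,0,0,0,0],[0,0,0,0,0,0]]]'; python3 -c "
from h import *
tool([424.7,309,29],90.5)"
```

```text
time_s: 14.3
ee_pos: [448.8, 268.2, 150.1]
ee_rot: [-180.0, -0.0, 98.8]
force: [0.5, 0.1, -0.6]
gripper_width: 91.2
gripper_force: 0.0
time_s: 14.7
ee_pos: [427.2, 304.5, 150.0]
ee_rot: [-180.0, 0.0, 91.1]
force: [-0.3, -0.5, -0.4]
gripper_width: 90.8
gripper_force: 0.0
tool d [  4.6  -2.4 121. ] ee [427.2 304.5 150. ] [-1.7999e+02  3.0000e-02  9.1120e+01]
rotvec [-0.01  0.03  0.62]
```

```bash
python3 drive.py '[[[4.6,-2.4,20,0,0,0.6],[0,0,40,0,0,0],[0,0,40,0,0,0],[0,0,21,0,0,0],[0,0,0,0,0,0],[0,0,0,0,0,0],[0,0,0,0,0,0]]]'; python3 -c "
from h import *
tool([424.7,309,29],90.5)"; python3 drive.py '[[[0,0,0,0,0,0],[0,0,0,0,0,0],[0,0,0,0,0,0],[0,0,0,0,0,0],[0,0,0,0,0,0],[0,0,0,0,0,0],[0,0,0,0,0,0],[0,0,0,0,0,0]]]' 20 30
```

```text
time_s: 15.4
ee_pos: [426.3, 309.8, 30.7]
ee_rot: [179.8, -0.1, 90.4]
force: [0.1, 0.9, 0.3]
gripper_width: 91.2
gripper_force: 0.0
tool d [-0.8 -1.6  1.7] ee [426.3 309.8  30.7] [ 1.7984e+02 -1.1000e-01  9.0420e+01]
rotvec [ 0.16 -0.11 -0.08]
time_s: 16.2
ee_pos: [426.1, 310.2, 30.1]
ee_rot: [179.8, -0.1, 90.5]
force: [2.5, 0.1, 4.9]
gripper_width: 37.3
gripper_force: 30.1
```

```bash
python3 drive.py '[[[0,0,-10,0,0,0],[0,0,-30,0,0,0],[0,0,-40,0,0,0],[0,0,-35,0,0,0],[0,0,0,0,0,0],[0,0,0,0,0,0],[0,0,0,0,0,0]]]'
python3 - <<'E'
from h import *
import pickle
m=env.camera_model('wrist');s=env.state();f=env.grab_frame('wrist');cv2.imwrite('pics/whold.png',f);pickle.dump((m,s),open('whold.pkl','wb'))
yw=np.radians(8.7);R=np.array([[np.cos(yw),-np.sin(yw)],[np.sin(yw),np.cos(yw)]])
P=np.array([581.9,49.6]);T=P+R@[-73-11,-7];print('TCP target',T);tool([*T,140],98.7)
E
```

```text
time_s: 16.9
ee_pos: [423.0, 308.4, 142.3]
ee_rot: [-179.8, 0.1, 90.5]
force: [0.2, -0.0, -2.3]
gripper_width: 37.0
gripper_force: 29.9
TCP target [499.92533925  29.97463389]
tool d [-279.1   74.6    2.6] ee [423.1 308.4 142.2] [-1.7976e+02  1.5000e-01  9.0470e+01]
rotvec [-0.25  0.13 -8.23]
```

View pics/whold.png

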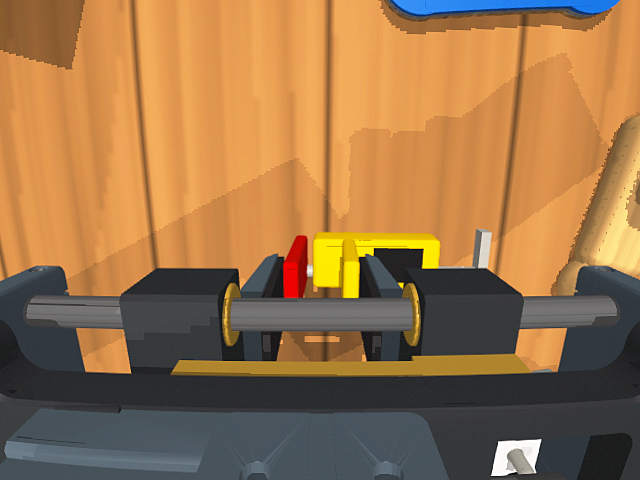

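The probe is held with the hook fully out: the bar's +y end is near (484,229), the nose's upper corner at (439,234). I'll check these against the expected grasp.

Run:
```python
from h import *
import pickle
from scipy.spatial.transform import Rotation as Ro
m,s=pickle.load(open('whold.pkl','rb'));f=cv2.imread('pics/whold.png')
for y in range(225,240,2): print(y,[int(v) for v in f[y,470:496].min(1)])
r=Ro.from_euler('xyz',s['ee_rot'],degrees=True)
zb=s['ee_pos'][2]-30.1
t=lambda px,z:r.inv().apply(onz(m,[px],z)[0]-s['ee_pos']).round(1)
print('bar far end L,R',t((478,229),zb+16),t((490,229),zb+16),'nose',t((439,236),zb+22),t((439,262),zb+22),'barrel top left/far',t((314,235),zb+22))
```

```text
225 [70, 76, 77, 75, 73, 74, 76, 74, 74, 71, 75, 73, 77, 75, 70, 71, 71, 71, 76, 77, 77, 75, 76, 78, 77, 79]
227 [70, 74, 70, 74, 77, 77, 73, 70, 70, 69, 70, 72, 69, 70, 68, 68, 70, 75, 73, 72, 73, 74, 72, 81, 75, 75]
229 [74, 76, 76, 74, 75, 81, 113, 132, 159, 164, 161, 161, 161, 159, 159, 138, 93, 71, 73, 72, 75, 72, 72, 77, 75, 77]
231 [75, 76, 75, 72, 72, 84, 101, 98, 93, 87, 130, 145, 151, 147, 147, 147, 148, 152, 151, 129, 96, 75, 69, 75, 79, 77]
233 [75, 75, 73, 72, 72, 90, 104, 101, 98, 97, 92, 78, 220, 211, 207, 205, 207, 206, 206, 208, 215, 183, 82, 72, 75, 79]
235 [72, 72, 77, 74, 74, 97, 99, 98, 99, 96, 93, 114, 215, 202, 202, 202, 201, 201, 202, 204, 212, 166, 60, 74, 79, 78]
237 [74, 75, 74, 75, 78, 98, 103, 99, 99, 94, 92, 147, 209, 204, 201, 201, 202, 200, 202, 205, 199, 138, 65, 72, 75, 79]
239 [76, 75, 75, 73, 80, 97, 100, 98, 98, 94, 85, 180, 210, 204, 201, 202, 202, 200, 203, 210, 183, 82, 71, 76, 79, 79]
bar far end L,R [20.2 97.  13.6] [ 20.2 104.7  13.6] nose [17.2 70.5  7.8] [ 0.6 71.8  7.8] barrel top left/far [17.8 -5.4  8.1]
```

```bash
python3 drive.py '[[[-46.5,12.4,0,0,0,0],[-46.5,12.4,0,0,0,0],[-46.5,12.4,0,0,0,0],[-46.5,12.4,0,0,0,0],[-46.5,12.4,0,0,0,0],[-46.5,12.6,0,0,0,0],[0,0,0,0,0,-8.2],[0,0,0,0,0,0]]]'; python3 drive.py '[[[0,0,0,0,0,0],[0,0,0,0,0,0]]]'
python3 - <<'E'
from h import *
tool([499.9,30,78.1],98.7)
E
```

```text
time_s: 17.75
ee_pos: [500.6, 29.7, 142.5]
ee_rot: [-179.8, -0.0, 98.5]
force: [-0.1, 0.1, -0.8]
gripper_width: 36.9
gripper_force: 29.9
time_s: 17.95
ee_pos: [500.9, 31.9, 143.5]
ee_rot: [-179.9, -0.0, 98.6]
force: [0.4, -0.3, -1.9]
gripper_width: 37.3
gripper_force: 29.9
tool d [-1.8 -1.2 65.4] ee [500.9  31.9 143.5] [-1.7992e+02 -3.0000e-02  9.8650e+01]
rotvec [-0.08 -0.03 -0.05]
```

```bash
python3 drive.py '[[[-1.8,-1.2,15,0,0,0],[0,0,15,0,0,0],[0,0,10,0,0,0],[0,0,0,0,0,0],[0,0,0,0,0,0]]]'
python3 - <<'E'
from h import *
from scipy.spatial.transform import Rotation as Ro
m=env.camera_model('wrist');s=env.state();f=env.grab_frame('wrist');cv2.imwrite('pics/wpl.png',f);h=cv2.cvtColor(f,cv2.COLOR_BGR2HSV)
print('post pred px',proj(m,[[581.9,49.6,75],[581.9,49.6,42]]).round(1));tool([499.9,30,78.1],98.7)
for y in range(216,268):
    print(y,''.join('o' if 12<H<=23 and S>150 and V>60 else 'Y' if 23<H<36 and S>150 else '#' if S<60 and V>150 else '+' if S<60 and V>90 else '.' if V<50 else ' ' for H,S,V in h[y,425:505]))
E
```

```text
time_s: 18.45
ee_pos: [500.9, 29.6, 104.3]
ee_rot: [180.0, -0.0, 98.7]
force: [-0.2, -0.3, -2.5]
gripper_width: 37.2
gripper_force: 29.9
post pred px [[446.2 242.5]
 [431.5 231.5]]
tool d [ 0.7 -1.2 26.6] ee [501.2  29.4 104.7] [179.93   0.    98.69]
rotvec [ 0.07  0.   -0.01]
216 ################################################################################
217 ################################################################################
218 ################################################################################
219 ################################################################################
220 ################################################################################
221 ###########################################################################++++#
222 ################################################################################
223 ################################################################################
224 ################################################################################
225 #####################################################
[... 2897 characters left out ...]
####################
260 YYYYYYYYYYYYYY+++###++++#++++###################++++++##########################
261 YYYYYYYYYYYYYY++####++++##+++###################++++++##########################
262 YYYYYYYYYYYYYY++####+++++#+++###################+++++###########################
263 YYYYYYYYYYYYYo++####++++###++###################+++++########################+#+
264 YYYYYYYYYYYYYo++###+++++#+#++###################+++++############ ..............
265 YYYYYYYYYYYYYo++####+++++++++##################++++++###########................
266 YYYYYYYYYYYYY ##################################+++++########## ................
267 YYYYYYYYYYYYY ####################################+++##########.................
```

```bash
python3 drive.py '[[[0.5,-1.4,5,0,0,0],[0,0,8,0,0,0],[0,0,6,0,0,0],[0,0,4,0,0,0],[0,0,1.5,0,0,0],[0,0,0,0,0,0],[0,0,0,0,0,0]]]'
```

```text
time_s: 19.2
ee_pos: [499.4, 29.3, 79.7]
ee_rot: [180.0, -0.0, 98.7]
force: [-0.3, 0.0, -2.8]
gripper_width: 37.4
gripper_force: 29.9
```

```bash
python3 drive.py '[[[0,0,1,0,0,0],[0,0,1,0,0,0],[0,0,0,0,0,0]]]'
```

```text
time_s: 19.5
ee_pos: [499.5, 29.4, 78.1]
ee_rot: [180.0, 0.0, 98.7]
force: [-0.5, -0.8, 1.8]
gripper_width: 37.5
gripper_force: 29.9
```

```bash
python3 drive.py '[[[0,0,0,0,0,0],[0,0,0,0,0,0],[0,0,0,0,0,0],[0,0,0,0,0,0],[0,0,0,0,0,0],[0,0,0,0,0,0]]]' 48; python3 drive.py '[[[0,0,0,0,0,0],[0,0,0,0,0,0],[0,0,0,0,0,0],[0,0,0,0,0,0],[0,0,0,0,0,0]]]' 80; python3 drive.py '[[[0,0,-10,0,0,0],[0,0,-25,0,0,0],[0,0,-40,0,0,0],[-40,0,0,0,0,0],[-40,10,0,0,0,0],[0,0,0,0,0,0],[0,0,0,0,0,0],[0,0,0,0,0,0]]]'
python3 - <<'E'
from h import *
m=env.camera_model('wrist');f=env.grab_frame('wrist');cv2.imwrite('pics/wafter.png',f);h=cv2.cvtColor(f,cv2.COLOR_BGR2HSV)
tool([552,-42.6,100],98.7)
yw=np.radians(8.7);R=np.array([[np.cos(yw),-np.sin(yw)],[np.sin(yw),np.cos(yw)]])
P=np.array([581.9,49.6])
pr=lambda *p:proj(m,[[*(P+R@p[:2]),p[2]]])[0].round(1)
print('post',pr(0,0,75),'nose exp',pr(-5,-23,70),pr(-5,9,70),'bar exp',pr(5,-19,64),pr(11,13,64),'thumb exp',pr(-111,-7,114),'shaft',pr(55,0,75),'handle top',pr(55,-45,87))
Y=cv2.inRange(h,(24,170,200),(34,255,255));Y[250:]=0
c=max(cv2.findContours(Y,cv2.RETR_EXTERNAL,cv2.CHAIN_APPROX_NONE)[0],key=cv2.contourArea);print('yellow',cv2.boundingRect(c))
r=cv2.inRange(h,(0,150,60),(6,255,255))|cv2.inRange(h,(172,150,60),(180,255,255));r[250:]=0;print('red',cv2.boundingRect(r))
x0,y0=(pr(0,0,75)-[45,25]).astype(int);print(x0,y0)
for y in range(y0,y0+60):
    print(y,''.join('o' if 12<H<=23 and S>150 and V>60 else 'Y' if 23<H<36 and S>150 else '#' if S<60 and V>150 else '+' if S<60 and V>90 else '.' if V<50 else ' ' for H,S,V in h[y,x0:x0+75]))
E
```

```text
time_s: 20.1
ee_pos: [499.0, 29.4, 77.7]
ee_rot: [-180.0, -0.0, 98.7]
force: [-2.4, -0.3, 2.6]
gripper_width: 48.1
gripper_force: 6.4
time_s: 20.6
ee_pos: [499.5, 29.4, 77.6]
ee_rot: [180.0, -0.0, 98.7]
force: [0.8, -0.4, 0.4]
gripper_width: 79.8
gripper_force: 0.0
time_s: 21.4
ee_pos: [520.7, -47.5, 152.8]
ee_rot: [-180.0, -0.0, 98.7]
force: [0.3, -1.6, 0.4]
gripper_width: 79.9
gripper_force: 0.0
tool d [-0.1 31.7 52.7] ee [520.7 -47.3 152.7] [-1.7998e+02 -3.0000e-02  9.8720e+01]
rotvec [-0.02 -0.03  0.02]
post [422.  124.8] nose exp [412.2 155.6] [414.3 113. ] bar exp [423.  150.5] [432.9 108.8] thumb exp [267.6 131.4] shaft [492.7 126.1] handle top [494.2 186.5]
yellow (338, 108, 75, 49)
red (266, 109, 22, 48)
377 99
99  . ... #############################################+++++++################
100 ... .. #############################################+++++++################
101  .  .. #############################################+++++++################
102 ... .. #############################################+++++++################
103  .  .. ########################################
[... 3728 characters left out ...]
oooooooYYYYYYYYYYYYY++++++++#++########++###################
151 YYYYYYYYYYYYYYYYYYYYYYYYYYYYYYYYYYo+++++++++++########++###################
152 YYYYYYYYYYYYYYYYYYYYYYYYYYYYYYYYYYo +++++++++++#######++###################
153 YYYYYYYYYYYYYYYYYYYYYYYYYYYYYYYYYYo ++++++++++++++ +++++###################
154 YYYYYYYYYYYYYYYYYYYYYYYYYYYYYYYYYo +++++++++++++++++++++###################
155 ooooooooooooooooooooooooYooooYYooo++++++++++++++++++++++###################
156 YooYoooooooooooooooooooooooooooYo +++++##++++####+++++++###################
157 ooooo ++++++++++++             +++++++####++#####++++++####################
158 ..... ++++++++++++++++++++++++++++++++##########+++++++####################
```

The probe's nose is against the post (nose edge at column 412, post centre at 422), the bar is just beyond it, and the red tab is where a gripped plunger should be. Next is the button.

```bash
python3 drive.py '[[[0,16,0,0,0,0],[0,15.7,0,0,0,0],[0,0,20,0,0,0],[0,0,30,0,0,0],[0,0,25,0,0,0],[0,0,10,0,0,0],[0,0,0,0,0,0],[0,0,0,0,0,0]]]' 0 20; python3 drive.py '[[[0,0,0,0,0,0],[0,0,0,0,0,0],[0,0,0,0,0,0],[0,0,3,0,0,0],[0,0,3,0,0,0],[0,0,0,0,0,0],[0,0,0,0,0,0]]]'; python3 drive.py '[[[0,0,3,0,0,0],[0,0,1,0,0,0],[0,0,0,0,0,0],[0,0,0,0,0,0]]]';python3 -c "
from h import *
tool([552,-42.6,50],98.7)"
```

```text
time_s: 22.25
ee_pos: [553.2, -43.1, 68.6]
ee_rot: [179.9, 0.0, 98.7]
force: [1.1, -0.2, -0.0]
gripper_width: 18.5
gripper_force: 0.0
time_s: 22.95
ee_pos: [552.4, -43.4, 61.4]
ee_rot: [-180.0, -0.0, 98.7]
force: [0.0, -0.4, 0.5]
gripper_width: 0.2
gripper_force: 0.0
time_s: 23.35
ee_pos: [552.5, -43.4, 57.6]
ee_rot: [-180.0, -0.0, 98.7]
force: [-0.5, 0.1, -0.0]
gripper_width: 0.6
gripper_force: 0.0
tool d [ 0.9 -0.4  7.6] ee [552.5 -43.4  57.6] [-1.800e+02 -1.000e-02  9.866e+01]
rotvec [-0.   -0.01 -0.04]
```

```bash
python3 drive.py '[[[0.9,-0.4,2,0,0,0],[0,0,2,0,0,0],[0,0,2,0,0,0],[0,0,0,0,0,0]]]'; for i in 1 2; do echo; done; python3 drive.py '[[[0,0,2,0,0,0],[0,0,1,0,0,0],[0,0,0,0,0,0]]]'; python3 drive.py '[[[0,0,2,0,0,0],[0,0,0,0,0,0]]]'
```

```text
time_s: 23.75
ee_pos: [551.7, -42.6, 51.2]
ee_rot: [-180.0, -0.0, 98.7]
force: [1.0, -0.1, -0.0]
gripper_width: 0.3
gripper_force: 0.0


time_s: 24.05
ee_pos: [551.8, -42.6, 48.4]
ee_rot: [-180.0, -0.0, 98.7]
force: [-0.7, 0.4, 0.9]
gripper_width: 0.4
gripper_force: 0.0
time_s: 24.25
ee_pos: [551.8, -42.6, 46.4]
ee_rot: [-180.0, -0.0, 98.7]
force: [0.2, -0.5, -0.6]
gripper_width: 0.1
gripper_force: 0.0
```

```bash
python3 drive.py '[[[0,0,1.5,0,0,0],[0,0,1.5,0,0,0],[0,0,0,0,0,0]]]'; python3 drive.py '[[[0,0,1.5,0,0,0],[0,0,0,0,0,0]]]'; python3 drive.py '[[[0,0,1.5,0,0,0],[0,0,0,0,0,0]]]'
```

```text
time_s: 24.55
ee_pos: [551.8, -42.6, 43.4]
ee_rot: [-180.0, -0.0, 98.7]
force: [-0.0, 0.1, -0.0]
gripper_width: 0.4
gripper_force: 0.0
time_s: 24.75
ee_pos: [551.8, -42.6, 42.0]
ee_rot: [-180.0, -0.0, 98.7]
force: [0.4, 0.7, 0.3]
gripper_width: 0.5
gripper_force: 0.0
time_s: 24.95
ee_pos: [551.8, -42.6, 40.5]
ee_rot: [-180.0, -0.0, 98.7]
force: [-0.1, 0.9, -0.6]
gripper_width: 0.7
gripper_force: 0.0
```

```bash
python3 drive.py '[[[0,0,1.5,0,0,0],[0,0,0,0,0,0]]]'; python3 drive.py '[[[0,0,1.5,0,0,0],[0,0,0,0,0,0]]]'; python3 drive.py '[[[0,0,1.5,0,0,0],[0,0,0,0,0,0]]]'; python3 drive.py '[[[0,0,1.5,0,0,0],[0,0,0,0,0,0]]]'
```

```text
time_s: 25.15
ee_pos: [551.8, -42.6, 38.9]
ee_rot: [-180.0, -0.0, 98.7]
force: [-0.4, -0.3, -0.0]
gripper_width: 0.5
gripper_force: 0.0
time_s: 25.35
ee_pos: [551.8, -42.6, 37.4]
ee_rot: [-180.0, -0.0, 98.7]
force: [-0.1, 0.2, 0.9]
gripper_width: 0.6
gripper_force: 0.0
time_s: 25.55
ee_pos: [551.8, -42.6, 36.0]
ee_rot: [-180.0, -0.0, 98.7]
force: [-0.6, 0.2, 0.8]
gripper_width: 0.4
gripper_force: 0.0
time_s: 25.75
ee_pos: [551.8, -42.6, 34.5]
ee_rot: [-180.0, -0.0, 98.7]
force: [1.2, 0.3, 0.0]
gripper_width: 0.3
gripper_force: 0.0
```

```bash
python3 drive.py '[[[0,0,1.5,0,0,0],[0,0,0,0,0,0]]]'; python3 drive.py '[[[0,0,1.5,0,0,0],[0,0,0,0,0,0]]]'; python3 drive.py '[[[0,0,1.5,0,0,0],[0,0,0,0,0,0]]]'
```

```text
time_s: 25.95
ee_pos: [551.8, -42.6, 33.0]
ee_rot: [-180.0, -0.0, 98.7]
force: [-1.3, -0.3, -0.4]
gripper_width: 0.4
gripper_force: 0.0
time_s: 26.15
ee_pos: [551.9, -42.6, 31.5]
ee_rot: [-180.0, -0.0, 98.7]
force: [-0.0, 0.4, -0.2]
gripper_width: 0.6
gripper_force: 0.0
time_s: 26.35
ee_pos: [551.8, -42.6, 30.0]
ee_rot: [-180.0, -0.0, 98.7]
force: [0.2, 0.9, -0.0]
gripper_width: 0.4
gripper_force: 0.0
```

Run:
```python
from h import *
import pickle
mp=pickle.load(open('wpost.pkl','rb'))
for z in (30,35,40): print(z,onz(mp,[(207,188),(191.5,188),(223.5,188)],z).round(1).tolist())
m=env.camera_model('wrist');f=env.grab_frame('wrist');cv2.imwrite('pics/wbtn.png',f);h=cv2.cvtColor(f,cv2.COLOR_BGR2HSV)
M=cv2.inRange(h,(45,100,60),(80,255,255));n,l,s,c=cv2.connectedComponentsWithStats(M)
print([(s[i].tolist(),c[i].round(0).tolist()) for i in range(1,n) if s[i,4]>40]);s=env.state();print('tcp px',proj(m,[s['ee_pos'],[551.8,-42.6,25]]))
```

```text
30 [[546.2, -45.4, 30.0], [532.1, -47.4, 30.0], [561.1, -43.2, 30.0]]
35 [[547.7, -44.6, 35.0], [533.8, -46.6, 35.0], [562.4, -42.5, 35.0]]
40 [[549.3, -43.9, 40.0], [535.6, -45.9, 40.0], [563.7, -41.8, 40.0]]
[([232, 234, 35, 35, 1175], [249.0, 251.0]), ([309, 250, 29, 48, 243], [321.0, 265.0])]
tcp px [[323.14327198 267.69155197]
 [322.96214587 264.97009782]]
```

Run:
```python
from h import *
f=cv2.imread('pics/wbtn.png');h=cv2.cvtColor(f,cv2.COLOR_BGR2HSV)
for y in range(196,304,2):
    print(y,''.join('G' if 45<H<80 and S>100 else '#' if S<60 and V>170 else '+' if S<60 and V>90 else '.' if V<45 else 'd' if V<75 and S<90 else 'Y' if 23<H<36 and S>150 else ' ' for H,S,V in h[y,215:425:2]))
s=env.state();print(s['force'],s['ee_pos'],s['qpos'],s['gripper_force'],s['gripper_width'],s['effort'])
```

```text
196 .......................................................................d+++++++++++++###++++##++#++++++++
198 +++++++++++++++++++++++++++++++++++++++++++++++++++++++++++++++++++++++++++++++++++++###++#+##+++++++++++
200 +++++++++++++++++++++++++++++++++++++++++++++++++++++++++++++++++++++++++++++++++++#####++++##+#+++++++++
202 ++++++++++++++++++++++++++++++++++++++++++++++++++++++++++++++++++++++++++++++++##+######++#####+++++++++
204 +++++++++++++++++++++++++++++++++++++++++++++++++++++++++++++++++++++#######+++++##+#####++#####+++++++++
206 +++++++++++++++++++++++++++++++++++++++++++++++++++++++++++++++++++++#+#########+###+###+++++++++++++++++
208 +++++++++++++++++++++++++++++++++++++++++++++++++++++++++++++++++++++#++###++##+#####+##++++++#+++++++#++
210 ++++++++ +++++++++++  ++++++++++++++++++++++++++++++++++++++++++++++++#############+####+++++++##++++++++
212 ++++#########################++++++++###############################################+###++++++++++++#++++
214 #############################++++++++###################################################+#+#+++#+++#+++++

[... 4436 characters left out ...]
ddddddddddddd    ....G....    ddddddddddddddddddddddddddddddddddddddddddd
298 ddddddddddddddddddddddddddddddddddddddddddddd   ddddddddddd   ddddddddddddddddddddddddddddddddddddddddddd
300 ddddddddddddddddddddddddddddddddddddddddddddd                 ddddddddddddddddddddddddddddddddddddddddddd
302 ddddddddddddddddddddddddddddddddddddddddddddd   +++++++++++   ddddddddddddddddddddddddddddddddddddddddddd
[0.26449472 0.01625442 0.16176648] [551.88245622 -42.60678445  30.0345113 ] [-5.60870773e+00  2.46822361e+01  1.04695273e+02  7.11806302e-03
  5.06333131e+01 -1.42801633e+01] 0.0 0.6291739170553732 [-8.00542421e-04 -4.21566975e+01 -1.82407540e+01  5.11823490e-02
  5.12106519e-02  2.82235312e-06]
```

```bash
python3 drive.py '[[[0,0,1,0,0,0],[0,0,0,0,0,0]]]'; python3 drive.py '[[[0,0,1,0,0,0],[0,0,0,0,0,0]]]'
```

```text
time_s: 26.6
ee_pos: [551.9, -42.6, 29.0]
ee_rot: [-180.0, -0.0, 98.7]
force: [0.5, 0.2, 0.3]
gripper_width: 0.2
gripper_force: 0.0
time_s: 26.8
ee_pos: [551.9, -42.6, 28.0]
ee_rot: [-180.0, -0.0, 98.7]
force: [0.1, 0.5, 0.9]
gripper_width: 0.7
gripper_force: 0.0
```

Run:
```python
from h import *
m=env.camera_model('wrist');s=env.state();print(m['T'][:3,3],s['ee_pos'],s['force'])
f=env.grab_frame('wrist');cv2.imwrite('pics/wb2.png',f);h=cv2.cvtColor(f,cv2.COLOR_BGR2HSV)
yw=np.radians(8.7);R=np.array([[np.cos(yw),-np.sin(yw)],[np.sin(yw),np.cos(yw)]]);S=np.array([636.3,57.9])
pr=lambda x,y,z:proj(m,[[*(S+R@[x,y-25]),z]])[0].round(1)
print('rest front corners',pr(-175,-17,48),pr(-80,-17,48),'post',pr(-55,25,75),'shaft',pr(0,25,75),'nose',pr(-60,9,70),'btn',pr(-98.5,-61.6,30),pr(-98.5,-61.6,45))
o=cv2.inRange(h,(13,150,60),(23,255,255));o[:60]=0;o[200:]=0
g=cv2.inRange(h,(45,100,60),(80,255,255))
d=cv2.inRange(h,(0,0,0),(180,255,45));d[215:]=0
n,l,st,c=cv2.connectedComponentsWithStats(d);print([x.tolist() for x in st[1:] if x[4]>500])
y=cv2.inRange(h,(24,170,200),(34,255,255));n,l,st,c=cv2.connectedComponentsWithStats(y);print('yellow',[x.tolist() for x in st[1:] if x[4]>100])
for nme in('wpost','wbtn'):
    q=cv2.cvtColor(cv2.imread(f'pics/{nme}.png'),cv2.COLOR_BGR2HSV);n,l,st,c=cv2.connectedComponentsWithStats(cv2.inRange(q,(45,80,40),(80,255,255)));print(nme,[x.tolist() for x in st[1:] if x[4]>100])
```

```text
[540.45400702  24.51734439 227.39377264] [551.87445482 -42.58462966  28.02459086] [0.05214039 0.45969152 0.85903107]
rest front corners [174.7 197.7] [360. 197.] post [429.7 104.2] shaft [556.5 107.8] nose [412.8 144. ] btn [323.3 268.7] [323.5 277.7]
[[166, 51, 196, 85, 4818], [318, 111, 69, 40, 1790], [174, 154, 187, 44, 5418], [492, 163, 91, 52, 4287]]
yellow [[232, 61, 45, 104, 3725], [289, 86, 124, 75, 4843]]
wpost [[154, 163, 26, 45, 935], [192, 172, 34, 33, 888]]
wbtn [[232, 234, 36, 35, 1182], [308, 250, 30, 48, 254]]
```

```bash
python3 drive.py '[[[0,0,1.5,0,0,0],[0,0,0,0,0,0]]]'|grep -E 'pos|force:'; python3 drive.py '[[[0,0,1.5,0,0,0],[0,0,0,0,0,0]]]'|grep -E 'pos|force:'; python3 drive.py '[[[0,0,1.5,0,0,0],[0,0,0,0,0,0]]]'|grep -E 'pos|force:'
```

```text
ee_pos: [551.8, -42.6, 26.5]
force: [0.1, -0.3, 0.2]
gripper_force: 0.0
ee_pos: [551.8, -42.6, 24.9]
force: [0.1, 0.9, -0.8]
gripper_force: 0.0
ee_pos: [551.8, -42.6, 23.5]
force: [-0.1, -0.5, -0.2]
gripper_force: 0.0
```

```bash
for i in 1; do python3 drive.py '[[[0,0,1.5,0,0,0],[0,0,0,0,0,0]]]'|grep -E 'pos|force:'; done; python3 drive.py '[[[0,0,1.5,0,0,0],[0,0,0,0,0,0]]]'|grep -E 'pos|force:'; python3 drive.py '[[[0,0,1.5,0,0,0],[0,0,0,0,0,0]]]'|grep -E 'pos|force:'; python3 -c "
from h import *
m=env.camera_model('wrist');f=env.grab_frame('wrist');cv2.imwrite('pics/wb3.png',f);h=cv2.cvtColor(f,cv2.COLOR_BGR2HSV)
for y in range(226,300,3):
    print(y,''.join('G' if 45<H<80 and S>100 else '#' if S<60 and V>170 else '+' if S<60 and V>90 else '.' if V<45 else 'd' if V<75 and S<90 else ' ' for H,S,V in h[y,275:375:2]))
print(h[266,305:341:4].tolist(),h[255,305:341:4].tolist())"
```

```text
ee_pos: [551.8, -42.6, 21.9]
force: [-0.4, -1.0, -0.9]
gripper_force: 0.0
ee_pos: [551.8, -42.6, 20.5]
force: [-0.7, -0.1, -0.2]
gripper_force: 0.0
ee_pos: [552.0, -42.6, 19.1]
force: [-0.1, 0.6, 0.2]
gripper_force: 0.0
226 ++++++############################################
229 +++++#############################################
232 +++++#############################################
235 +++++#############################################
238 +++++################+...+########################
241 +++++########## ...............+##################
244 ++++#########....ddddd...ddddd....################
247 ###########.....................d...+#############
250 #########.............................############
253 ########..........dd.......d...........###########
256 #######........d+   ...GGG.    d........##########
259 ######........+     ...G...     +........#########
262 #####........       ...G...       ....... ########
265 #####.......d       ...G...d      d.......########
268 ####+.......dddd   d...G...d   dddd.......+#######
271 ..d.............d+ d...G...d  d...................
274 ..d..............  d...G...d  ...........d........
277 .............d..d  d...G...d+ ....................
280 ................. +....G....  ....................
283 ................ + ....G....   ...................
286 ................   ....G....   ...................
289 ...............d  d....G....d   ....d.............
292 ...............    ....G....d   ...d..............
295 ddddddddddddddd    ....G....    dddddddddddddddddd
298 ddddddddddddddd   ddddddddddd   dddddddddddddddddd
[[101, 58, 88], [101, 59, 86], [102, 53, 72], [150, 15, 34], [68, 199, 136], [120, 15, 34], [101, 57, 72], [101, 56, 86], [103, 56, 87]] [[150, 9, 29], [102, 63, 93], [101, 62, 87], [150, 16, 32], [72, 77, 43], [56, 47, 43], [102, 59, 86], [105, 58, 88], [170, 22, 35]]
```

Run:
```python
from h import *
s=env.state();m=env.camera_model('side');f=env.grab_frame('side');cv2.imwrite('pics/s2.png',f);h=cv2.cvtColor(f,cv2.COLOR_BGR2HSV)
p=s['ee_pos'];print(proj(m,[p,p+[0,0,19],p+[0,0,79],[552,-42.6,45],[552,-42.6,30]]).round(1))
def show(h,x0,x1,y0,y1):
  for y in range(y0,y1):
    print(y,''.join('G' if 45<H<85 and S>100 and V>50 else '#' if S<60 and V>170 else '+' if S<60 and V>90 else '.' if V<45 else 'd' if V<80 and S<110 else 's' if 95<H<112 and S<120 else 'b' if 100<H<125 else ' ' for H,S,V in h[y,x0:x1]))
show(h,285,350,215,285)
print('before');show(cv2.cvtColor(cv2.imread('pics/side0.png'),cv2.COLOR_BGR2HSV),285,350,250,285)
```

```text
[[317.1 269.4]
 [317.  264.7]
 [316.6 249.1]
 [316.9 262.9]
 [317.  266.7]]
215           ddddddd......dddddddddddddddd.............d            
216          ddsdsdddd.......dddddd ddddd.................d          
217          ddssddddd...........dddd...........d...........d        
218          dddssdddd..........................d...........ddd      
219          dddddddddd.......................dd...............d     
220           dddddddsddd...................dddd.................d   
221             dddddssssd................dddddd.............dd...d  
222             ddddddsssssd..dd.....dd..ddddd....................d  
223            +bdddddddssssddddddddddd.dddddd..d.................d  
224           bbbddddddddsssddddddddddddddd...dddd.................  
225           bbbdddddddddddddddddddddd...d........................d 
226         +bbbbdddddddddddddddddddddd.....d....................ddd 
227         +bbbbdddddddddddddddddddd...........................d    
228          bbbbdddddddddddddddddd.d.d..................d.....dd    
229         +bbbbddddddddddddddddd........dd
[... 5604 characters left out ...]
+++++ ddddddd               
275 ddddd +++++++++++++GGGGGGGG ++######+++++ ddddddd                
276 dddddd++++++++++++++ GGGGGG +#####++++++dddddddd                 
277 dddddd +++++++++++++++ GGG ++####+++++ ddddddd                   
278 dddddddd+++++++++++++++  ++#####+++++ ddddddd                    
279   ddddddd ++++++++++++++++####++++++dddddddd                     
280    dddddddd+++++++++++++#####+++++ ddddddd                       
281      ddddddd ++++++++++++###+++++ ddddddd                        
282       dddddddd++++++++++++++++++dddddddd                         
283         ddddddd ++++++++++++++ ddddddd                           
284          dddddddd++++++++++++ ddddddd
```

```bash
python3 drive.py '[[[0,0,1.5,0,0,0],[0,0,0,0,0,0]]]'|grep -E 'pos|force:'; python3 drive.py '[[[0,0,1.5,0,0,0],[0,0,0,0,0,0]]]'|grep -E 'pos|force:'; python3 drive.py '[[[0,0,1.5,0,0,0],[0,0,0,0,0,0]]]'|grep -E 'pos|force:'
```

```text
ee_pos: [552.0, -42.6, 17.7]
force: [-0.6, 0.6, 2.4]
gripper_force: 1.0
ee_pos: [552.1, -42.6, 16.2]
force: [-0.8, 0.4, 3.2]
gripper_force: 1.5
ee_pos: [552.0, -42.6, 14.7]
force: [-1.2, 0.0, 4.2]
gripper_force: 1.9
```

```bash
python3 drive.py '[[[0,0,1,0,0,0],[0,0,0,0,0,0]]]'|grep -E 'pos|force:'; python3 drive.py '[[[0,0,1,0,0,0],[0,0,0,0,0,0]]]'|grep -E 'pos|force:'; python3 drive.py '[[[0,0,0.7,0,0,0],[0,0,0,0,0,0]]]'|grep -E 'pos|force:'
```

```text
ee_pos: [552.0, -42.6, 13.7]
force: [-0.9, 0.7, 5.1]
gripper_force: 2.2
ee_pos: [552.0, -42.6, 12.9]
force: [-1.1, -0.1, 6.5]
gripper_force: 3.2
ee_pos: [552.1, -42.6, 12.9]
force: [-2.6, 2.0, 11.1]
gripper_force: 5.3
```

The force jumped at the stop, so the button is fully in. I'll back off, move clear and do a final check.

```bash
python3 drive.py '[[[0,0,-5,0,0,0],[0,0,-25,0,0,0],[0,0,-40,0,0,0],[0,0,-40,0,0,0],[0,0,-30,0,0,0],[-30,-30,0,0,0,0],[0,0,0,0,0,0],[0,0,0,0,0,0]]]'
python3 - <<'E'
from h import *
m=env.camera_model('wrist');f=env.grab_frame('wrist');cv2.imwrite('pics/wend.png',f);h=cv2.cvtColor(f,cv2.COLOR_BGR2HSV)
yw=np.radians(8.7);R=np.array([[np.cos(yw),-np.sin(yw)],[np.sin(yw),np.cos(yw)]]);P=np.array([581.9,49.6])
pr=lambda *p:proj(m,[[*(P+R@p[:2]),p[2]]])[0].round(1)
print('post',pr(0,0,75),'nose',pr(-5,-23,70),pr(-5,9,70),'thumb',pr(-111,-7,114),'barrel rear',pr(-83,9,70))
Y=cv2.inRange(h,(24,170,200),(34,255,255));Y[260:]=0
c=max(cv2.findContours(Y,cv2.RETR_EXTERNAL,cv2.CHAIN_APPROX_NONE)[0],key=cv2.contourArea);print('yellow',cv2.boundingRect(c))
r=cv2.inRange(h,(0,150,60),(6,255,255))|cv2.inRange(h,(172,150,60),(180,255,255));r[260:]=0;print('red',cv2.boundingRect(r))
x0,y0=(pr(0,0,75)-[20,15]).astype(int)
for y in range(y0,y0+40,2):
    print(y,''.join('o' if 12<H<=23 and S>150 and V>60 else 'Y' if 23<H<36 and S>150 else '#' if S<60 and V>150 else '+' if S<60 and V>90 else '.' if V<50 else ' ' for H,S,V in h[y,x0:x0+50]))
E
```

```text
time_s: 30.15
ee_pos: [526.4, -77.0, 151.5]
ee_rot: [-180.0, -0.0, 98.6]
force: [-1.5, 0.1, 0.6]
gripper_width: 0.7
gripper_force: 0.0
post [422.7  82.5] nose [412.9 115.3] [414.7  71. ] thumb [263.7  82.5] barrel rear [310.   70.5]
yellow (336, 58, 77, 58)
red (262, 60, 24, 58)
67 ########################### ++++++################
69 #######################+########++################
71 #####################+  ########++################
73 oooooooo ###########++ +########++################
75 YYYYYYYYYYY##########+ +##########################
77 YYYYYYYYYYY ######## o +##########################
79 YYYYYYYYYYY #### oooooooo ########################
81 YYYYYYYYYYY # oooooooooooo #######################
83 YYYYYYYYYYYoooooooooooooooo#######################
85 YYYYYYYYYYYoooooooooooooooo#######################
87 YYYYYYYYYYYooooooooooooooo #######################
89 YYYYYYYYYYYoooooooooooooo ########################
91 YYYYYYYYYYYooooooooooo ###########################
93 YYYYYYYYYYYooooooo +  +###########################
95 YYYYYYYYYYYoooo ###++ +###########################
97 YYYYYYYYYYY+#######++ ############################
99 YYYYYYYYYYo##+#####++ ############################
101 YYYYYYYYYYY########+ +############################
103 YYYYYYYYYYo+++########+###########################
105 YYYYYYYYYY #######################################
```

```bash
python3 -c "
from workcell import env
print(env.job_done())"
```

```text
the job is handed in; nothing more can be done
None
```

I handed the job in at about 30 s of the 67 s limit: the plate is home on the sole, the probe's hook grips the brass post, and the start button was pressed until it bottomed out; no verdict came back.

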